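Put out the pomade tins on the salon's displays

ROBOT

A 6-joint arm with a two-finger parallel gripper is mounted at the origin on the work surface. World frame = base frame: x ahead of the robot, y to its left, z up, the work surface at z = 0. Lengths are in mm, angles in rad, forces in N, time in s.
With the tool pointing down it reaches from about 350 to 875 mm from the base axis. Payload 4.2 kg.
Tool frame: the origin (TCP) lies midway between the tips of the shut fingers; the grasp point (between the pads) lies 19 mm behind it; z points along the fingers, y is the direction in which the jaws open and shut (so a half turn about z gives the same grasp; the last joint's range is limited). The gripper opens to 85 mm and grips with 20 to 120 N. Pads are 22 mm wide; open, the fingers measure 114 mm over their backs; the gripper's body (76 mm by 85 mm) begins 54 mm behind the grasp point. The pads swing forward as they close: fully open they stand 13 mm farther back than shut.
Start: joints at [1.371, 0.385, 0.008, 0, -1.194, -0.259], TCP at [276.762, 560.359, 231.312] pointing down, gripper open.
Joint ranges: [-3.14, 3.14], [-1.21, 2.06], [-1.07, 1.41], [-3.16, 2.05], [-2.99, -0.16], [-3.1, 3.1]. Speed limits (rad/s): [2.79, 2.79, 3.14, 3.14, 3.14, 3.14].

INTERFACE

Orientations are given as a unit quaternion [x, y, z, w].
In Python, from bench import arm gives the robot as it stands. The module is installed in compiled form; this text tells all that it offers.
- The arm moves only by the tool drive_tool, never from a script. Its argument "moves" is a list that holds one entry, the list of rows, each a list of 7 numbers: the opening, from 0 (shut) to 1 (fully open), then the shift along the tool's x, y, z in m, then the turn, a rotation vector about the tool's x, y, z in rad. In form: [[[hand, dx, dy, dz, wx, wy, wz], ...]]. A call has 1 to 20 rows; each row shifts and turns the pose as measured when the row begins, along the tool's axes as they then stand; what a row does not reach is not made up. A row lasts 1/10 s, in which the tool goes at most 50 mm and 8.59 degrees, less where a joint would pass 70% of its speed; a pose out of reach is approached as far as the arm can. A call with a gripper value outside its range is refused whole. The fingers move at their own pace and stop on an object; the grip force is fixed at half the most. Time passes only in rows, so rows that do not move let the fingers close. It gives the time, the measured TCP pose, the force and the opening at its end, in the units of the state.
- arm.read_state(): the state, without advancing time (a new reading comes with each control period).
- arm.get_image(name): name is "side" or "top" or "wrist"; returns (picture, depth): 400x640x3 uint8, red, green, blue; 400x640 float32, mm along the optical axis (not along the pixel's ray), 0 where there is no reading.
- arm.camera_params(name): a dict with "fov_y" (degrees; the focal length in pixels is half the picture's height over the tangent of half this angle, whatever the lens; pixels are square), "cx", "cy" (the principal point, pixels), "world_from_camera" (4x4, takes a point from camera to world coordinates); the wrist camera has in their place "T_tool_cam" (4x4, takes a point from camera to tool coordinates, whose origin is the TCP and whose axes are the flange's). Camera axes: x right, y down, z forward; pixel columns grow to the right and rows downward; lengths in mm; the calibration is good to about 2 mm. A picture is of the moment at which its call begins: read the wrist's pose just before it. camera_params takes no time and is no camera call.
- arm.job_done(): hands the job in, once; it reports no verdict.
The state is a dict: "clock": time; "joints": joint angles; "joint_vel": joint speeds; "joint_efforts": joint torques, N m; "position": TCP position; "ee_rot": TCP orientation; "contact_force": force on the tool from outside, world axes, zero at the start; "wrist_torque": the same for the moment, N m; "gripper_width": finger opening in mm.
Only numpy, scipy, OpenCV 4.12 (cv2) and the standard library are available. Lean on these libraries where they do the work, as an engineer would, in place of code of your own. Each camera call takes 0.05 s, during which the arm holds its last target.

TASK

Lift the clear lid off the stock box, lay it flat on the counter clear of the box, and put every tin from the box out on the display that has the tester pot of the same colour behind it, each tin resting flat on the oak ledge or on the sloped board, well within its edges and not on another tin. When all the tins are out, put the lid squarely back on the empty box so that it is covered, and leave the tester pots, the jar and the hairbrush where they are. Check your work: a tin may slip or the lid be knocked aside, and such things are to be put right.

Things in the scene. Friction and masses are not known exactly. Their poses are not given: they have to be found in the camera images.
- box: fixed open wooden stock box on the counter, outside 157 (x) x 274 (y) x 40 (z) mm, walls 6 mm, inner floor 5 mm above the counter; its rim is 40 mm above the counter. Origin: centre of its underside, at counter height; x and y along its sides, z up.
- lid: loose clear flat lid of the stock box, 172 (x) x 288 (y) x 6 mm, about 220 g, no lip underneath; a dark wooden grip bar 16 mm wide (x), 70 mm long (y) and 30 mm high stands on the middle of its top (bar from 6 to 36 mm above the origin). Origin: centre of its underside. It starts on the box rim and spans both walls.
- ledge: fixed narrow oak display ledge: a level board 48 mm deep (x) and 240 mm long (y) whose top is 100 mm above the counter, 14 mm thick, on a thinner upright panel. Origin: on the counter under the board's centre; x across the board, away from the robot, y along it, z up.
- ramp: fixed sloped display stand (the feet under the white sloped board). Origin: on the counter, under the board's centre; x away from the robot, y along it, z up.
- ramp_board: the white board of the sloped stand, 100 mm (x, up the slope) by 240 mm (y, along it), 10 mm thick, sloping 0.26 rad (15 degrees) down towards the robot, with a dark retaining lip 8 mm high and 5 mm thick along its low edge (x = -51 to -46 mm). Origin: centre of its upper surface, 52 mm above the counter; x points up the slope, z along its normal.
- tester_red: loose round tester pot, 46 mm across and 46 mm high, glass with a raspberry-red cap; it stands on the counter about 90 mm behind (beyond) one of the two displays and tells that raspberry-red tins belong on that display. Origin: centre of its underside. Not to be moved.
- tester_teal: loose round tester pot, 46 mm across and 46 mm high, glass with a teal cap; it stands on the counter about 90 mm behind (beyond) one of the two displays and tells that teal tins belong on that display. Origin: centre of its underside. Not to be moved.
- red1: flat rectangular pomade tin, 56 x 40 x 22 mm, about 70 g, raspberry-red lid on an aluminium body; starts lying flat in the stock box. Origin: centre of its underside; x along the 56 mm side, y along the 40 mm side, z up through the lid. May be absent (None) in a run.
- red2: flat rectangular pomade tin, 56 x 40 x 22 mm, about 70 g, raspberry-red lid on an aluminium body; starts lying flat in the stock box. Origin: centre of its underside; x along the 56 mm side, y along the 40 mm side, z up through the lid. May be absent (None) in a run.
- red3: flat rectangular pomade tin, 56 x 40 x 22 mm, about 70 g, raspberry-red lid on an aluminium body; starts lying flat in the stock box. Origin: centre of its underside; x along the 56 mm side, y along the 40 mm side, z up through the lid. May be absent (None) in a run.
- teal1: flat rectangular pomade tin, 56 x 40 x 22 mm, about 70 g, teal lid on an aluminium body; starts lying flat in the stock box. Origin: centre of its underside; x along the 56 mm side, y along the 40 mm side, z up through the lid. May be absent (None) in a run.
- teal2: flat rectangular pomade tin, 56 x 40 x 22 mm, about 70 g, teal lid on an aluminium body; starts lying flat in the stock box. Origin: centre of its underside; x along the 56 mm side, y along the 40 mm side, z up through the lid. May be absent (None) in a run.
- teal3: flat rectangular pomade tin, 56 x 40 x 22 mm, about 70 g, teal lid on an aluminium body; starts lying flat in the stock box. Origin: centre of its underside; x along the 56 mm side, y along the 40 mm side, z up through the lid. May be absent (None) in a run.
- jar: loose glass jar of cotton pads, 74 mm across, 67 mm high, at the side; not to be moved. Origin: centre of its underside.
- hairbrush: loose dark paddle hairbrush, about 185 mm long and 60 mm wide, bristles down, lying at the other side; not to be moved. Origin: on the counter under the root of its handle; x towards the head.

How it is judged:
By the outcome, as a careful person would: the job done as asked, in the order asked, and still so for the second after the job is handed in, with the robot touching nothing.
Of red1, red2, red3, teal1, teal2, teal3 only 4 to 6 are there at a start; the rules pass over those that are not, and their reading is None.
At some moment in a run one of lid may be knocked a few centimetres aside while the robot is not near it.
Once in a run the grip may slacken for a moment while it holds something.
It also fails if it takes over 210 s, if anything falls off the work surface, if the arm or the gripper's body presses on something with over 40 N, if the wrist force passes 120 N, or if a joint passes its speed limit or range.

## Working session

There is one attempt and no reset: what is moved stays moved. The work goes in short steps, Python scripts to look and compute and a tool call to move; the robot and the scene stay as the last step left them, time stands still between calls to the robot, and variables do not carry over. Pictures are saved under pics/ and viewed, and the job is handed in when it is done.

Besides the shell and the picture viewer there is one more tool, called as a command line: name --argument value ..., lists and objects as JSON in quotes. drive_tool: Moves the arm, as the interface text tells. Its arguments: {"type":"object","properties":{"moves":{"type":"array","items":{"type":"array","items":{"type":"array","items":{"type":"number"}}}}},"required":["moves"]}

```bash
mkdir -p pics
cat > h.py <<'E'
import numpy as np,cv2
from bench import arm
from scipy.spatial.transform import Rotation as R
def cam(n):
    p=arm.camera_params(n); f=200/np.tan(np.radians(p['fov_y']/2))
    if 'world_from_camera' in p: T=np.array(p['world_from_camera'])
    else:
        s=arm.read_state(); T0=np.eye(4); T0[:3,:3]=R.from_quat(s['ee_rot']).as_matrix(); T0[:3,3]=s['position']
        T=T0@np.array(p['T_tool_cam'])
    return f,p['cx'],p['cy'],T
def grab(n,name=None):
    c=cam(n); im,d=arm.get_image(n)
    if name: cv2.imwrite('pics/'+name+'.png',im[:,:,::-1])
    return im,d,c
def pts(d,c):
    f,cx,cy,T=c; v,u=np.mgrid[0:400,0:640]
    P=np.stack([(u-cx)/f*d,(v-cy)/f*d,d],-1)
    return P@T[:3,:3].T+T[:3,3]
def ray(u,v,z,c):
    f,cx,cy,T=c; r=T[:3,:3]@np.array([(u-cx)/f,(v-cy)/f,1]); o=T[:3,3]
    return o+r*(z-o[2])/r[2]
E
python3 - <<'E'
from h import *
for n in ('top','side','wrist'):
    im,d,c=grab(n,n+'0'); np.save(n+'0.npy',d); print(n,c[0],c[1:3],np.round(c[3],3).tolist())
print(arm.read_state())
E
```

```text
top 365.38877124571565 (325.00372747903657, 200.55816375444587) [[-0.012, -0.998, 0.055, 510.886], [-1.0, 0.013, 0.02, -7.16], [-0.021, -0.055, -0.998, 1168.247], [0.0, 0.0, 0.0, 1.0]]
side 417.59565077025525 (318.46371312082556, 201.51393817239733) [[0.999, -0.035, 0.041, 531.934], [-0.053, -0.771, 0.634, -709.669], [0.009, -0.635, -0.772, 940.052], [0.0, 0.0, 0.0, 1.0]]
wrist 349.85694192766624 (319.66843050511096, 199.93817372367013) [[-0.443, -0.847, -0.294, 352.384], [-0.897, 0.419, 0.142, 523.217], [0.003, 0.327, -0.945, 373.176], [0.0, 0.0, 0.0, 1.0]]
{'clock': 0.15, 'joints': array([ 1.37061498e+00,  3.85370010e-01,  6.94891213e-03, -3.26088691e-04,
       -1.19402324e+00, -2.58616744e-01]), 'joint_vel': array([ 0.001689  , -0.001894  ,  0.00411454,  0.00205715, -0.00020166,
        0.00014542]), 'joint_efforts': array([-1.45804433e-04, -3.92679763e+01,  1.88582933e+01,  4.18865204e+00,
       -3.40245286e-03, -2.85479885e-06]), 'position': array([276.58316224, 559.97921837, 230.48630941]), 'ee_rot': array([ 9.73789211e-01, -2.27450810e-01, -1.27421534e-04,  8.28083396e-04]), 'contact_force': array([ 0.85497615,  0.28559512, -0.57402939]), 'wrist_torque': array([ 0.00543766, -0.04323771,  0.05491141]), 'gripper_width': 85.50399752294967}
```

View pics/top0.png

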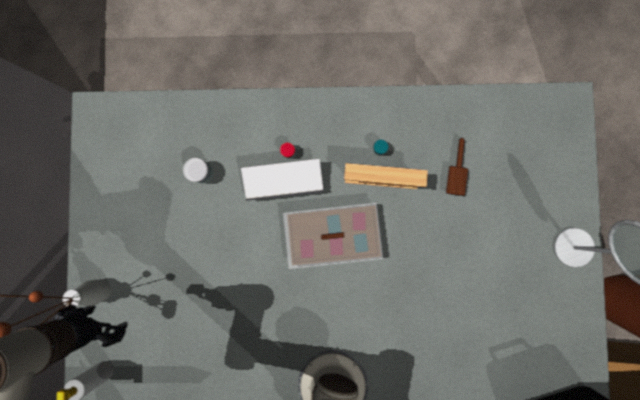

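View pics/side0.png

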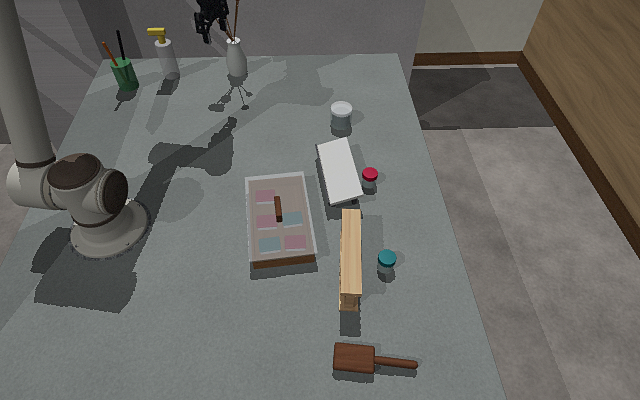

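Run:
```python
from h import *
im=cv2.imread('pics/top0.png')
cv2.imwrite('pics/top0z.png',cv2.resize(im[60:300,200:520],None,fx=2.5,fy=2.5))
d=np.load('top0.npy');P=pts(d,cam('top'));np.save('Ptop0.npy',P)
z=P[...,2]; 
cv2.imwrite('pics/z0.png',cv2.applyColorMap(np.clip(z*2,0,255).astype(np.uint8),cv2.COLORMAP_JET))
```

```text
(no output)
```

The red pot stands behind the white ramp (top view about (288,150)). The teal pot stands behind the oak ledge (381,147). The lid is on the box, with its bar at (333,236).

View pics/top0z.png

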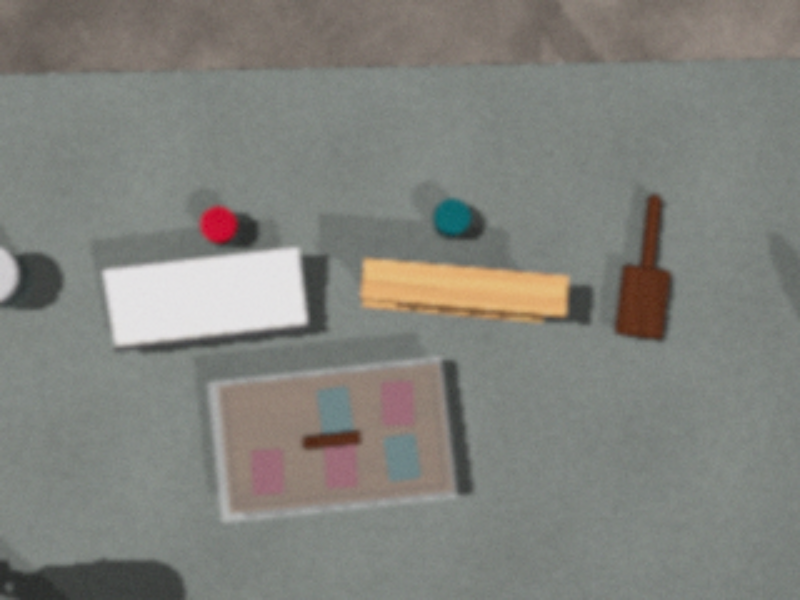

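Run:
```python
from h import *
P=np.load('Ptop0.npy');im=cv2.imread('pics/top0.png');c=cam('top')
for n,(u,v) in dict(counter=(420,300),white=(282,180),ledge=(385,175),bar=(333,236),lid=(310,230),red=(288,150),teal=(381,147),jar=(195,168),brush=(457,180)).items(): print(n,np.round(P[v,u],0), im[v,u][::-1])
hsv=cv2.cvtColor(im,cv2.COLOR_BGR2HSV)
def rect(mask,z,n,roi):
    u0,u1,v0,v1=roi; m=np.zeros_like(mask);m[v0:v1,u0:u1]=mask[v0:v1,u0:u1]
    cs,_=cv2.findContours(m,cv2.RETR_EXTERNAL,cv2.CHAIN_APPROX_NONE); k=max(cs,key=cv2.contourArea)
    q=np.array([ray(a,b,z,c)[:2] for a,b in k[:,0]],np.float32); r=cv2.minAreaRect(q); print(n,np.round(r[0],1),np.round(r[1],1),round(r[2],2)); return r
z=P[...,2]
rect(((im.min(2)>170)*255).astype(np.uint8),52,'ramp',(230,340,140,210))
rect((((hsv[...,1]>90)&(hsv[...,2]>120)&(hsv[...,0]<30))*255).astype(np.uint8),100,'ledge',(335,440,150,200))
rect(((hsv[...,2]<105)*255).astype(np.uint8),76,'bar',(315,350,228,244))
rect((((hsv[...,1]>150)&(hsv[...,0]>160))*255).astype(np.uint8),46,'red',(270,310,135,165))
rect((((hsv[...,1]>120)&(hsv[...,0]>75)&(hsv[...,0]<105))*255).astype(np.uint8),46,'teal',(365,400,135,160))
rect(((z>30)*255).astype(np.uint8),46,'boxdepth',(270,395,196,280))
rect(((z>88)*255).astype(np.uint8),100,'ledgedepth',(335,440,150,200))
rect(((z>33)*255).astype(np.uint8),52,'rampdepth',(230,335,153,210))
```

```text
counter [ 259. -278.    0.] [123 130 127]
white [638. 147.  50.] [227 227 227]
ledge [ 643. -162.   98.] [228 180 119]
bar [465.  -8.  75.] [87 43 24]
lid [483.  63.  47.] [143 128 114]
red [732. 129.  45.] [198  19  53]
teal [ 736. -159.   49.] [ 14 106 111]
jar [677. 412.  65.] [203 201 203]
brush [ 632. -395.   30.] [98 51 30]
ramp [643.1 149. ] [ 95.9 243.6] 5.86
ledge [ 639.2 -163.6] [240.8  58.1] 83.96
bar [467.   -4.5] [16.8 66.8] 6.04
red [733.1 131.8] [43.7 40.8] 89.09
teal [ 737.7 -159.6] [43.2 40.6] 89.04
boxdepth [467.7  -7.2] [175.2 289.4] 5.57
ledgedepth [ 644.  -164.6] [239.8  50.6] 84.13
rampdepth [639.7 146.6] [103.1 242.2] 5.86
```

View pics/z0.png

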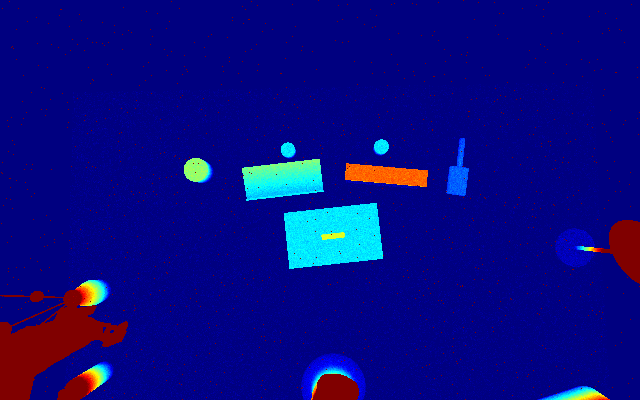

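```bash
cat >> h.py <<'E'
def pose():
    s=arm.read_state(); return np.array(s['position']),R.from_quat(s['ee_rot'])
def goal_rot(yaw,tilt=0.0):
    """tool x at yaw deg, z down; tilt: rotation (rad) about world axis perpendicular"""
    a=np.radians(yaw); x=np.array([np.cos(a),np.sin(a),0]); z=np.array([0,0,-1.]); y=np.cross(z,x)
    return R.from_matrix(np.stack([x,y,z],1))
def plan(p1,r1=None):
    """print shift in the present tool axes, in the goal's tool axes, and turn"""
    s=arm.read_state();p,r=pose(); d=(np.array(p1)-p)/1000
    print('t',round(s['clock'],2),'p',np.round(p,1),'F',np.round(s['contact_force'],1),'w',round(s['gripper_width'],1),'d',np.round(d*1000,1))
    print(' shift now-axes',np.round(r.inv().apply(d),4),'dist',round(np.linalg.norm(d),4))
    if r1 is not None:
        print(' turn',np.round((r.inv()*r1).as_rotvec(),4),' shift goal-axes',np.round(r1.inv().apply(d),4))
E
python3 - <<'E'
from h import *
print(np.round(arm.camera_params('wrist')['T_tool_cam'],3))
plan([467,-5,230],goal_rot(-84.3))
E
```

```text
[[ 1.00000e-03 -9.45000e-01 -3.27000e-01  8.42380e+01]
 [ 1.00000e+00  0.00000e+00  1.00000e-03 -4.17000e-01]
 [-1.00000e-03 -3.27000e-01  9.45000e-01 -1.42857e+02]
 [ 0.00000e+00  0.00000e+00  0.00000e+00  1.00000e+00]]
t 0.15 p [276.6 560.  230.5] F [ 0.9  0.3 -0.6] w 85.5 d [ 1.904e+02 -5.650e+02 -5.000e-01]
 shift now-axes [0.421  0.4222 0.0012] dist 0.5962
 turn [ 1.5000e-03 -1.0000e-03  1.0124e+00]  shift goal-axes [ 5.811e-01 -1.334e-01  5.000e-04]
```

drive_tool --moves '[[[1,0,0,0,0,0,0.145],[1,0,0,0,0,0,0.145],[1,0,0,0,0,0,0.145],[1,0,0,0,0,0,0.145],[1,0,0,0,0,0,0.145],[1,0,0,0,0,0,0.145],[1,0,0,0,0,0,0.145],[1,0.048,-0.011,-0.004,0,0,0],[1,0.048,-0.011,-0.004,0,0,0],[1,0.048,-0.011,-0.004,0,0,0],[1,0.048,-0.011,-0.004,0,0,0],[1,0.048,-0.011,-0.004,0,0,0],[1,0.048,-0.011,-0.004,0,0,0],[1,0.048,-0.011,-0.004,0,0,0],[1,0.048,-0.011,-0.004,0,0,0],[1,0.048,-0.011,-0.004,0,0,0],[1,0.048,-0.011,-0.004,0,0,0],[1,0.048,-0.011,-0.004,0,0,0],[1,0,0,0,0,0,0]]]'

```text
clock: 2.05
position: [427.6, 29.4, 272.9]
ee_rot: [0.729, -0.685, 0.003, 0.006]
contact_force: [0.1, 1.5, -0.6]
gripper_width: 84.8
```

Run:
```python
from h import *
plan([467,-5,280],goal_rot(-84.3))
im,d,c=grab('wrist','w1'); np.savez('w1.npz',d=d,T=c[3])
```

```text
t 2.05 p [427.6  29.4 272.9] F [ 0.1  1.5 -0.6] w 84.8 d [ 39.4 -34.4   7.1]
 shift now-axes [ 0.0369 -0.0371 -0.0068] dist 0.0528
 turn [ 0.0052 -0.0133 -0.0366]  shift goal-axes [ 0.0382 -0.0358 -0.0071]
```

View pics/w1.png

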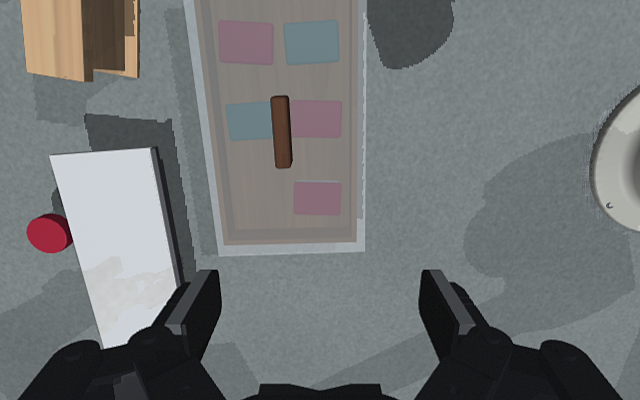

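The wrist view shows the bar at about (282,132) and five tins under the lid: red at (246,42), (317,118) and (317,198), teal at (311,42) and (248,120). I'll cross-check the bar position against the top view.

```bash
cat >> h.py <<'E'
def rects(mask,z,c,amin=60,roi=None):
    m=(mask*255).astype(np.uint8)
    if roi: u0,u1,v0,v1=roi; k=np.zeros_like(m);k[v0:v1,u0:u1]=m[v0:v1,u0:u1];m=k
    cs,_=cv2.findContours(m,cv2.RETR_EXTERNAL,cv2.CHAIN_APPROX_NONE); out=[]
    for k in cs:
        if cv2.contourArea(k)<amin: continue
        q=np.array([ray(a,b,z,c)[:2] for a,b in k[:,0].astype(float)],np.float32); (x,y),(w,h),a=cv2.minAreaRect(q)
        if w<h: w,h,a=h,w,a-90
        a=(a+90)%180-90
        out.append((round(x,1),round(y,1),round(w,1),round(h,1),round(a,1),tuple(k[:,0].mean(0).round(0))))
    return out
E
python3 - <<'E'
from h import *
im=cv2.imread('pics/w1.png');z=np.load('w1.npz');c=list(cam('wrist'));c[3]=z['T'];P=pts(z['d'],c)
hsv=cv2.cvtColor(im,cv2.COLOR_BGR2HSV)
print('bar top by depth',rects(P[...,2]>68,76,c,200,(255,310,80,180)), np.round(np.median(P[110:150,276:286].reshape(-1,3),0),1))
print('lid',rects((P[...,2]>36)&(P[...,2]<60),46,c,2000,(180,390,0,265)))
for n,m in(('red',(hsv[...,0]>150)&(hsv[...,1]>50)),('teal',(hsv[...,0]>80)&(hsv[...,0]<110)&(hsv[...,1]>45))): print(n,rects(m,27,c,300,(200,360,0,230)))
E
```

```text
bar top by depth [(466.6, -6.5, 69.0, 16.3, -84.4, (np.float64(281.0), np.float64(131.0)))] [466.7  -9.3  76. ]
lid [(466.0, 4.9, 266.3, 172.0, -84.4, (np.float64(282.0), np.float64(121.0)))]
red [(426.1, 74.4, 52.5, 38.3, 2.4, (np.float64(318.0), np.float64(198.0)))]
teal [(505.4, -9.7, 48.1, 38.2, 7.3, (np.float64(250.0), np.float64(121.0))), (442.5, -92.6, 54.6, 38.3, 7.2, (np.float64(312.0), np.float64(42.0)))]
```

drive_tool --moves '[[[1,0,0,0,0.005,-0.013,-0.037],[1,0.018,-0.018,0.04,0,0,0],[1,0.018,-0.018,0.04,0,0,0],[1,0,0,0.04,0,0,0],[1,0,0,0.02,0,0,0],[1,0,0,0,0,0,0]]]'

```text
clock: 2.7
position: [469.2, 3.6, 129.1]
ee_rot: [0.745, -0.667, 0.0, -0.003]
contact_force: [0.1, 0.4, 0.0]
gripper_width: 85.4
```

Run:
```python
from h import *
plan([466.7,-6,54],goal_rot(-84.4))
```

```text
t 2.7 p [469.2   3.6 129.1] F [0.1 0.4 0. ] w 85.4 d [ -2.5  -9.6 -75.1]
 shift now-axes [0.0095 0.004  0.0751] dist 0.0758
 turn [-0.0053  0.0037  0.0117]  shift goal-axes [0.0093 0.0035 0.0751]
```

drive_tool --moves '[[[0.6,0.005,0.002,0.025,-0.005,0.004,0.012],[0.6,0.0045,0.002,0.025,0,0,0],[0.6,0,0,0.02,0,0,0],[0.6,0,0,0.004,0,0,0],[0.6,0,0,0,0,0,0]]]'

```text
clock: 3.2
position: [470.6, -0.4, 58.0]
ee_rot: [0.744, -0.668, 0.003, -0.004]
contact_force: [0.2, 0.3, 0.2]
gripper_width: 51.2
```

Run:
```python
from h import *
plan([466.7,-6,54],goal_rot(-84.4))
```

```text
t 3.2 p [ 4.706e+02 -4.000e-01  5.800e+01] F [0.2 0.3 0.2] w 51.2 d [-3.9 -5.6 -4. ]
 shift now-axes [0.0051 0.0045 0.0039] dist 0.0079
 turn [-0.0093  0.0005  0.0095]  shift goal-axes [0.0052 0.0044 0.004 ]
```

drive_tool --moves '[[[0.6,0.005,0.005,0.003,-0.009,0,0.01],[0.6,0,0,0,0,0,0],[0.6,0,0,0,0,0,0]]]'

```text
clock: 3.5
position: [468.3, -4.7, 58.2]
ee_rot: [0.741, -0.671, 0.001, -0.003]
contact_force: [-0.1, -0.1, 0.1]
gripper_width: 51.7
```

Run:
```python
from h import *
plan([466.7,-6,54],goal_rot(-84.4))
```

```text
t 3.5 p [468.3  -4.7  58.2] F [-0.1 -0.1  0.1] w 51.7 d [-1.6 -1.3 -4.2]
 shift now-axes [0.0011 0.0017 0.0042] dist 0.0047
 turn [-0.0063  0.0017  0.001 ]  shift goal-axes [0.0011 0.0017 0.0042]
```

drive_tool --moves '[[[0.6,0.001,0.002,0.005,-0.006,0,0],[0,0,0,0,0,0,0],[0,0,0,0,0,0,0],[0,0,0,0,0,0,0],[0,0,0,0,0,0,0],[0,0,0,0,0,0,0],[0,0,0,0,0,0,0]]]'

```text
clock: 4.2
position: [467.2, -5.9, 54.2]
ee_rot: [0.741, -0.671, 0.0, -0.002]
contact_force: [-1.0, 1.3, 1.9]
gripper_width: 14.6
```

Run:
```python
from h import *
plan([430,340,160],goal_rot(-84.4))
```

```text
t 4.2 p [467.2  -5.9  54.2] F [-1.   1.3  1.9] w 14.6 d [-37.2 345.9 105.8]
 shift now-axes [-0.3482  0.0027 -0.105 ] dist 0.3637
 turn [-0.0027  0.0022  0.0007]  shift goal-axes [-0.3479  0.0032 -0.1058]
```

drive_tool --moves '[[[0,0,0,-0.01,0,0,0],[0,0,0,-0.02,0,0,0],[0,0,0,-0.025,0,0,0],[0,0,0,-0.025,0,0,0],[0,0,0,-0.02,0,0,0],[0,0,0,0,0,0,0],[0,-0.02,0,0,0,0,0],[0,-0.035,0,0,0,0,0],[0,-0.04,0,0,0,0,0],[0,-0.04,0,0,0,0,0],[0,-0.04,0,0,0,0,0],[0,-0.04,0,0,0,0,0],[0,-0.04,0,0,0,0,0],[0,-0.04,0,0,0,0,0],[0,-0.035,0,0,0,0,0],[0,-0.015,0,0,0,0,0],[0,0,0,0,0,0,0],[0,0,0,0,0,0,0]]]'

```text
clock: 6.0
position: [420.3, 343.4, 142.6]
ee_rot: [0.737, -0.675, -0.006, 0.014]
contact_force: [-0.8, -0.4, -2.1]
gripper_width: 14.6
```

Run:
```python
from h import *
plan([430,340,10],goal_rot(-84.4))
grab('top','t2');grab('side','s2')
```

```text
t 6.0 p [420.3 343.4 142.6] F [-0.8 -0.4 -2.1] w 14.6 d [   9.7   -3.4 -132.6]
 shift now-axes [ 0.003  -0.0132  0.1323] dist 0.133
 turn [ 0.0291 -0.0093 -0.01  ]  shift goal-axes [ 0.0044 -0.0093  0.1326]
```

View pics/s2.png

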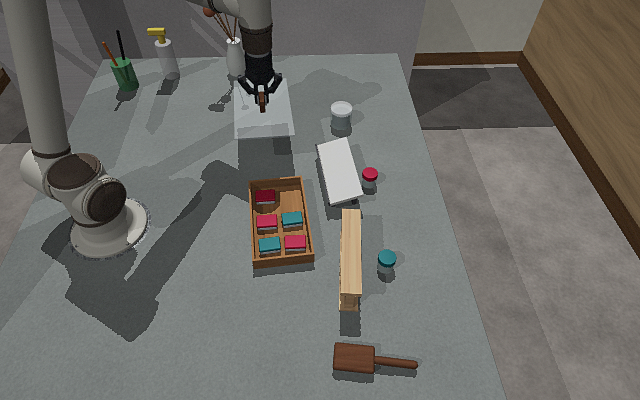

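The lid is held above the counter at side-view pixel (262,105), and five tins sit in the box. I'll lower it level.

drive_tool --moves '[[[0,0.004,-0.009,0.02,0.029,-0.009,-0.01],[0,0,0,0.03,0,0,0],[0,0,0,0.03,0,0,0],[0,0,0,0.02,0,0,0],[0,0,0,0.01,0,0,0],[0,0,0,0,0,0,0],[0,0,0,0,0,0,0]]]'

```text
clock: 6.8
position: [433.2, 333.1, 33.0]
ee_rot: [0.738, -0.675, 0.001, -0.003]
contact_force: [-0.7, 0.5, -2.5]
gripper_width: 14.8
```

Run:
```python
from h import *
plan([430,340,14],goal_rot(-84.4))
```

```text
t 6.8 p [433.2 333.1  33. ] F [-0.7  0.5 -2.5] w 14.8 d [ -3.2   6.9 -19. ]
 shift now-axes [-0.0071  0.0027  0.0191] dist 0.0205
 turn [-0.0056  0.0034 -0.0098]  shift goal-axes [-0.0072  0.0025  0.019 ]
```

drive_tool --moves '[[[0,0,0,0.008,-0.005,0.003,-0.009],[0,0,0,0.006,0,0,0],[0,0,0,0.005,0,0,0],[0,0,0,0.002,0,0,0],[0,0,0,0,0,0,0]]]'

```text
clock: 7.3
position: [435.1, 334.9, 14.3]
ee_rot: [0.741, -0.671, -0.0, -0.003]
contact_force: [-0.1, -0.4, -1.6]
gripper_width: 14.7
```

Run:
```python
from h import *
plan([430,340,14],goal_rot(-84.4))
```

```text
t 7.3 p [435.1 334.9  14.3] F [-0.1 -0.4 -1.6] w 14.7 d [-5.1  5.1 -0.3]
 shift now-axes [-0.0056  0.0046  0.0003] dist 0.0072
 turn [-0.0051  0.0047  0.0007]  shift goal-axes [-0.0055  0.0046  0.0003]
```

drive_tool --moves '[[[0,0,0,0.001,0,0,0],[0.6,0,0,0,0,0,0],[0.6,0,0,0,0,0,0],[0.6,0,0,0,0,0,0],[0.6,0,0,-0.02,0,0,0],[0.6,0,0,-0.04,0,0,0],[0.6,0,0,-0.04,0,0,0],[0.6,0,0,-0.04,0,0,0],[0.6,0,0,0,0,0,0]]]'

```text
clock: 8.2
position: [435.8, 335.8, 159.7]
ee_rot: [0.742, -0.671, 0.001, -0.005]
contact_force: [1.4, 0.6, 0.7]
gripper_width: 51.0
```

```bash
cat >> h.py <<'E'
def masks(im):
    hsv=cv2.cvtColor(im,cv2.COLOR_RGB2HSV); H,S,V=hsv[...,0],hsv[...,1],hsv[...,2]
    return (H>160)&(S>140)&(V>50),(H>80)&(H<105)&(S>110)&(V>40)
E
python3 - <<'E'
from h import *
im,d,c=grab('top','t3'); P=pts(d,c); np.save('Pt3.npy',P)
r,t=masks(im)
print('red',*rects(r,27,c,30,(270,400,195,285)),sep='\n');print('teal',*rects(t,27,c,30,(270,400,195,285)),sep='\n')
plan([467,90,250],goal_rot(-84.4))
cv2.imwrite('pics/t3z.png',cv2.resize(im[120:320,160:440,::-1],None,fx=2.8,fy=2.8))
E
```

```text
red
(425.2, 75.4, 52.6, 34.3, -0.6, (np.float64(306.0), np.float64(248.0)))
(431.9, -14.9, 49.4, 40.4, -0.6, (np.float64(336.0), np.float64(246.0)))
(508.5, -89.0, 49.7, 37.4, -0.7, (np.float64(359.0), np.float64(221.0)))
teal
(441.9, -92.8, 51.2, 36.7, 8.4, (np.float64(361.0), np.float64(243.0)))
(501.4, -10.3, 51.9, 36.6, 7.3, (np.float64(334.0), np.float64(224.0)))
t 8.25 p [434.4 334.5 156.9] F [ 0.2 -0.5 -1.4] w 51.1 d [  32.6 -244.5   93.1]
 shift now-axes [ 0.2462 -0.0086 -0.0939] dist 0.2636
 turn [-0.0043  0.0033  0.0017]  shift goal-axes [ 0.2465 -0.0086 -0.0931]
```

View pics/t3z.png

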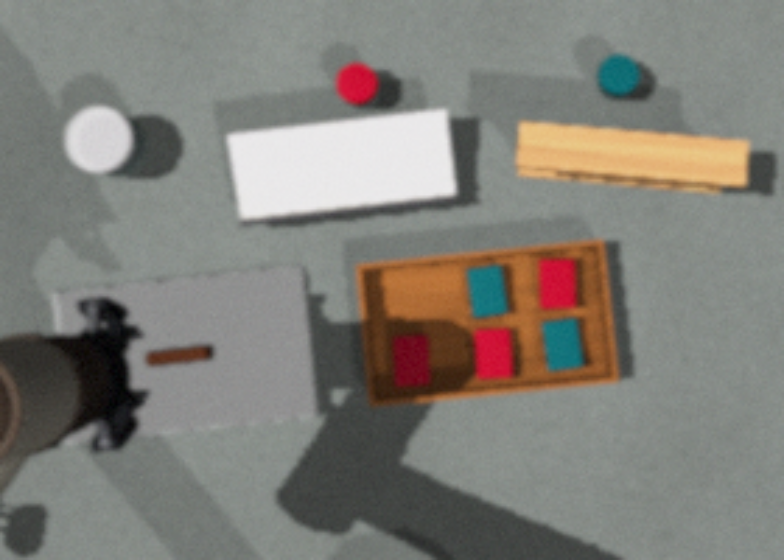

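drive_tool --moves '[[[0.8,0.03,0,-0.03,0,0,0],[0.8,0.04,0,-0.02,0,0,0],[0.8,0.042,0,-0.015,0,0,0],[0.8,0.042,0,-0.015,0,0,0],[0.8,0.042,0,-0.015,0,0,0],[0.8,0.042,0,-0.01,0,0,0],[0.8,0.042,0,-0.01,0,0,0],[0.8,0.03,0,-0.005,0,0,0],[0.8,0.01,0,0,0,0,0],[0.8,0,0,0,0,0,0],[0.8,0,0,0,0,0,0]]]'

```text
clock: 9.35
position: [462.6, 4.1, 268.2]
ee_rot: [0.742, -0.671, -0.003, 0.007]
contact_force: [0.9, 0.4, 0.4]
gripper_width: 68.1
```

Run:
```python
from h import *
s=arm.read_state();print(np.abs(s['joint_vel']).max())
im,d,c=grab('wrist','w4'); np.savez('w4.npz',d=d,T=c[3]);P=pts(d,c)
r,t=masks(im)
print('red',*rects(r,27,c,200,),sep='\n');print('teal',*rects(t,27,c,200),sep='\n')
for n,m in(('r',r),('t',t)): print(n, np.round(np.median(P[m],0)))
plan([425.6,75,100],goal_rot(5.6))
```

```text
0.013470355875977743
red
(743.7, 139.7, 57.3, 46.8, 31.5, (np.float64(73.0), np.float64(246.0)))
(426.9, 74.4, 55.0, 40.3, 2.2, (np.float64(340.0), np.float64(220.0)))
(433.8, -16.9, 55.2, 39.5, 2.7, (np.float64(344.0), np.float64(143.0)))
(509.6, -88.5, 55.4, 39.3, 0.6, (np.float64(280.0), np.float64(66.0)))
teal
(502.4, -10.6, 55.0, 39.0, 7.4, (np.float64(282.0), np.float64(143.0)))
(442.3, -92.9, 54.4, 38.6, 5.9, (np.float64(345.0), np.float64(69.0)))
r [486. -11.  28.]
t [466. -77.  28.]
t 9.4 p [462.5   4.4 268.1] F [-0.  -0.4 -0.1] w 68.3 d [ -36.9   70.6 -168.1]
 shift now-axes [-0.0747  0.0271  0.1682] dist 0.186
 turn [ 0.0144  0.0081 -1.5671]  shift goal-axes [-0.0298 -0.0739  0.1681]
```

View pics/w4.png

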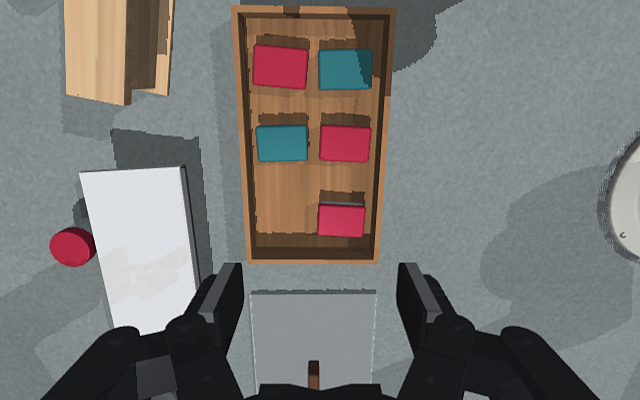

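Run:
```python
from h import *
P=np.load('Pt3.npy')
th=np.radians(5.86);ex=np.array([np.cos(th),np.sin(th)]);ey=np.array([-ex[1],ex[0]])
Q=P[135:210,230:335].reshape(-1,3);Q=Q[(Q[:,2]>30)&(Q[:,2]<80)]
a=(Q[:,:2]-[641,148])@ex;b=(Q[:,:2]-[641,148])@ey
m=(abs(a)<38)&(abs(b)<110)
A=np.c_[a,b,np.ones_like(a)];s,_,_,_=np.linalg.lstsq(A[m],Q[m,2],rcond=None);print('plane',s,np.degrees(np.arctan(s[0])))
on=abs(Q[:,2]-A@s)<12
print('a',np.percentile(a[on],[.5,1,99,99.5]),'b',np.percentile(b[on],[.5,1,99,99.5]))
# wrist-view ledge & ramp
z=np.load('w4.npz');c=list(cam('wrist'));c[3]=z['T'];W=pts(z['d'],c)
Q=W.reshape(-1,3);Q=Q[np.isfinite(Q).all(1)]
k=(Q[:,2]>90)&(Q[:,2]<108)&(Q[:,0]>580)&(Q[:,0]<720); L=Q[k]
print('ledge rect wrist',cv2.minAreaRect(L[:,:2].astype(np.float32)),np.median(L[:,2]))
a=(Q[:,:2]-[641,148])@ex;b=(Q[:,:2]-[641,148])@ey
k=(Q[:,2]>30)&(Q[:,2]<80)&(abs(a)<70)&(b>-130)&(b<60)
print('ramp wrist a',np.percentile(a[k],[.2,.5,99.5,99.8]),'b min',np.percentile(b[k],[.2,.5]))
kk=k&(abs(a)<38);A=np.c_[a,b,np.ones_like(a)];print(np.linalg.lstsq(A[kk],Q[kk,2],rcond=None)[0])
```

```text
plane [2.62835468e-01 2.03556069e-03 5.17823691e+01] 14.726284243103768
a [-51.85398526 -51.47818323  47.34820752  48.11716324] b [-120.95113969 -119.81135387  115.12410212  116.6544746 ]
ledge rect wrist ((652.8033447265625, -85.94566345214844), (83.42745208740234, 49.42988586425781), 83.97229766845703) 99.94253941253999
ramp wrist a [-51.22707707 -50.86051155  48.32789306  62.90955075] b min [-121.55205606 -121.44686274]
[2.65462121e-01 1.45734243e-03 5.18627208e+01]
```

drive_tool --moves '[[[0.6,0,0,0.01,0.014,0.008,-0.145],[0.6,0,0,0.01,0,0,-0.145],[0.6,0,0,0.01,0,0,-0.145],[0.6,0,0,0.01,0,0,-0.145],[0.6,0,0,0.01,0,0,-0.145],[0.6,0,0,0.01,0,0,-0.145],[0.6,0,0,0.01,0,0,-0.145],[0.6,0,0,0.01,0,0,-0.145],[0.6,0,0,0.01,0,0,-0.145],[0.6,0,0,0.01,0,0,-0.145],[0.6,0,0,0.01,0,0,-0.05],[0.6,0,0,0,0,0,0]]]'

```text
clock: 10.6
position: [460.6, 19.0, 148.0]
ee_rot: [0.999, 0.046, -0.003, 0.006]
contact_force: [-0.3, 0.4, 0.2]
gripper_width: 51.0
```

Run:
```python
from h import *
plan([426.9,74.4,50],goal_rot(2.2))
```

```text
t 10.6 p [460.6  19.  148. ] F [-0.3  0.4  0.2] w 51.0 d [-33.7  55.4 -98. ]
 shift now-axes [-0.0277 -0.0594  0.0975] dist 0.1175
 turn [0.0116 0.007  0.0536]  shift goal-axes [-0.0315 -0.0567  0.098 ]
```

drive_tool --moves '[[[0.6,0,0,0,0.012,0.007,0.054],[0.6,-0.015,-0.028,0.03,0,0,0],[0.6,-0.015,-0.028,0.03,0,0,0],[0.6,0,0,0.03,0,0,0],[0.6,0,0,0,0,0,0]]]'

```text
clock: 11.1
position: [431.0, 81.0, 58.0]
ee_rot: [1.0, 0.018, 0.004, -0.001]
contact_force: [-1.9, 0.3, 0.3]
gripper_width: 51.2
```

Run:
```python
from h import *
plan([426.9,74.4,9],goal_rot(2.2))
```

```text
t 11.1 p [431.  81.  58.] F [-1.9  0.3  0.3] w 51.2 d [ -4.1  -6.6 -49. ]
 shift now-axes [-0.0047  0.0066  0.049 ] dist 0.0496
 turn [-0.0028 -0.0076 -0.0025]  shift goal-axes [-0.0043  0.0064  0.049 ]
```

drive_tool --moves '[[[0.6,-0.004,0.006,0.015,-0.003,-0.007,-0.002],[0.6,0,0,0,0,0,0]]]'

```text
clock: 11.3
position: [428.6, 76.7, 44.3]
ee_rot: [1.0, 0.02, 0.001, -0.0]
contact_force: [-0.6, -0.3, -0.1]
gripper_width: 51.3
```

Run:
```python
from h import *
plan([426.9,74.4,9],goal_rot(2.2))
```

```text
t 11.3 p [428.6  76.7  44.3] F [-0.6 -0.3 -0.1] w 51.3 d [ -1.7  -2.3 -35.3]
 shift now-axes [-0.0019  0.0022  0.0353] dist 0.0354
 turn [ 0.     -0.0023  0.0015]  shift goal-axes [-0.0018  0.0022  0.0353]
```

drive_tool --moves '[[[0.6,-0.002,0.002,0.015,0,-0.002,0],[0.6,0,0,0.015,0,0,0],[0.6,0,0,0.005,0,0,0],[0.6,0,0,0,0,0,0],[0,0,0,0,0,0,0],[0,0,0,0,0,0,0],[0,0,0,0,0,0,0],[0,0,0,0,0,0,0]]]'

```text
clock: 12.1
position: [435.8, 79.3, 18.4]
ee_rot: [1.0, 0.02, 0.01, -0.004]
contact_force: [0.2, 0.2, -1.5]
gripper_width: 37.9
```

```bash
cat >> h.py <<'E'
RO=np.array([641.1,146.5,52.]);RY=np.radians(5.86);RT=np.radians(15)
def ramp_goal(xs,ys,h):
    ex=np.array([np.cos(RY)*np.cos(RT),np.sin(RY)*np.cos(RT),np.sin(RT)]);ey=np.array([-np.sin(RY),np.cos(RY),0]);n=np.cross(ex,ey)
    return RO+xs*ex+ys*ey+h*n, R.from_matrix(np.stack([ex,-ey,-n],1))
LO=np.array([644.5,-164,100.]);LY=np.radians(-5.95)
def ledge_goal(ys,h):
    ey=np.array([-np.sin(LY),np.cos(LY),0]); return LO+ys*ey+[0,0,h], goal_rot(-90+np.degrees(LY))
E
python3 - <<'E'
from h import *
plan([426.9,74.4,9],goal_rot(2.2))
plan(*ramp_goal(-14,70,60))
E
```

```text
t 12.1 p [435.8  79.3  18.4] F [ 0.2  0.2 -1.5] w 37.9 d [-8.9 -4.9 -9.4]
 shift now-axes [-0.0093  0.0046  0.0092] dist 0.0139
 turn [-0.0081 -0.0192  0.002 ]  shift goal-axes [-0.0091  0.0046  0.0094]
t 12.1 p [435.8  79.3  18.4] F [ 0.2  0.2 -1.5] w 37.9 d [169.3 133.9  87.9]
 shift now-axes [ 0.1762 -0.1276 -0.0835] dist 0.233
 turn [ 0.0007  0.2423 -0.0625]  shift goal-axes [ 0.1986 -0.1159 -0.0378]
```

Run:
```python
from h import *
grab('wrist','w5');grab('side','s5')
plan([426.9,74.4,9],goal_rot(2.2))
print(arm.read_state()['joint_vel'])
```

```text
t 12.2 p [435.6  79.2  18.2] F [-1.2 -0.3 -0.7] w 38.5 d [-8.7 -4.8 -9.2]
 shift now-axes [-0.0091  0.0045  0.009 ] dist 0.0136
 turn [-0.0078 -0.0188  0.002 ]  shift goal-axes [-0.0089  0.0045  0.0092]
[-0.00048949  0.00455    -0.00279575  0.00058646  0.00100996 -0.00024958]
```

View pics/w5.png

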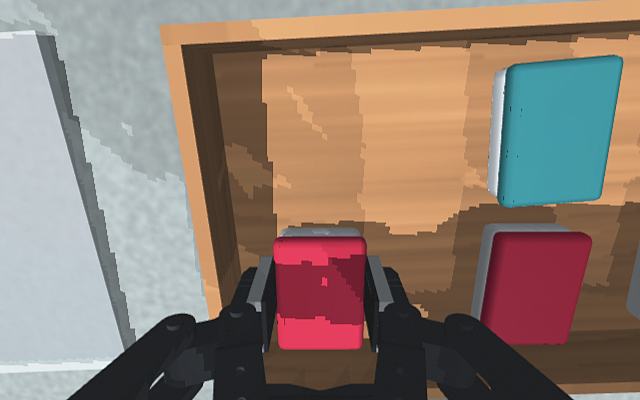

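View pics/s5.png

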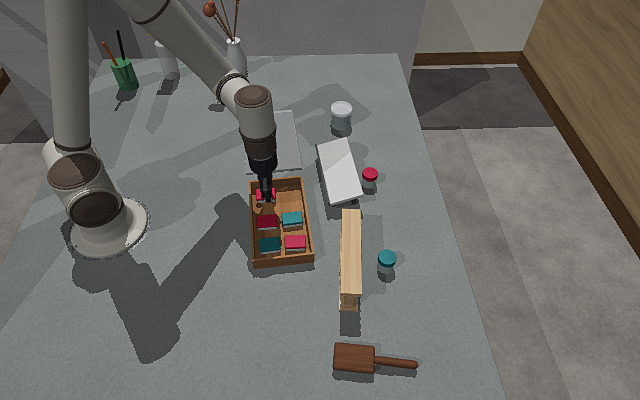

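Run:
```python
from h import *
im,d,c=grab('wrist');P=pts(d,c);r,t=masks(im)
k=r[:,:370]; print(np.round(np.percentile(P[:,:370][k],[5,50,95],0),1)); print(rects(r,27,c,500))
```

```text
[[404.9  62.   28.2]
 [432.4  79.4  29.9]
 [455.4  96.6  30.9]]
[(427.9, 79.2, 57.8, 39.9, 2.7, (np.float64(320.0), np.float64(292.0))), (434.8, -14.8, 56.9, 41.8, 2.5, (np.float64(535.0), np.float64(284.0)))]
```

drive_tool --moves '[[[0.6,0,0,0,0,0,0],[0.6,0,0,0,0,0,0],[0.6,-0.005,0,0.004,-0.008,-0.019,0.002],[0.6,0,0,0.004,0,0,0],[0.6,0,0,0,0,0,0]]]'

```text
clock: 12.75
position: [430.3, 79.1, 9.3]
ee_rot: [1.0, 0.019, -0.001, 0.001]
contact_force: [0.6, 0.3, -0.1]
gripper_width: 51.0
```

Run:
```python
from h import *
plan([430.2,79.4,9],goal_rot(2.2))
im,d,c=grab('wrist');P=pts(d,c);r,t=masks(im)
k=r[:,:370]; print(np.round(np.percentile(P[:,:370][k],[5,50,95],0),1)); print(rects(r,27,c,500))
```

```text
t 12.75 p [430.3  79.1   9.3] F [ 0.6  0.3 -0.1] w 51.0 d [-0.1  0.3 -0.3]
 shift now-axes [-0.0001 -0.0003  0.0003] dist 0.0005
 turn [ 0.0011  0.0022 -0.    ]  shift goal-axes [-0.0001 -0.0003  0.0003]
[[405.   61.8  26.2]
 [432.7  79.3  28.1]
 [455.3  96.7  29.1]]
[(429.2, 79.1, 57.5, 39.4, 3.2, (np.float64(320.0), np.float64(290.0))), (434.9, -14.7, 57.2, 42.2, 2.6, (np.float64(550.0), np.float64(282.0)))]
```

drive_tool --moves '[[[0,0,0,0,0,0,0],[0,0,0,0,0,0,0],[0,0,0,0,0,0,0],[0,0,0,-0.02,0,0,0],[0,0,0,-0.03,0,0,0],[0,0,0,-0.03,0,0,0],[0,0,0,-0.03,0,0,0],[0,0,0,0,0,0,0]]]'

```text
clock: 13.6
position: [429.4, 78.4, 122.1]
ee_rot: [1.0, 0.019, -0.004, 0.002]
contact_force: [0.0, -0.4, -1.8]
gripper_width: 38.4
```

Run:
```python
from h import *
plan(*ramp_goal(-14,70,60))
```

```text
t 13.6 p [429.4  78.4 122.1] F [ 0.  -0.4 -1.8] w 38.4 d [175.6 134.7 -15.8]
 shift now-axes [ 0.1807 -0.128   0.014 ] dist 0.2219
 turn [ 0.012   0.2689 -0.0634]  shift goal-axes [ 0.178  -0.1161  0.064 ]
```

drive_tool --moves '[[[0,0,0,0,0.006,0.134,-0.032],[0,0,0,0,0.006,0.134,-0.032],[0,0.02,-0.012,0.005,0,0,0],[0,0.032,-0.02,0.01,0,0,0],[0,0.032,-0.02,0.01,0,0,0],[0,0.032,-0.02,0.01,0,0,0],[0,0.032,-0.02,0.01,0,0,0],[0,0.02,-0.012,0.005,0,0,0],[0,0,0,0,0,0,0]]]'

```text
clock: 14.5
position: [576.1, 187.2, 91.8]
ee_rot: [0.992, 0.051, 0.112, 0.004]
contact_force: [-0.1, 0.3, 0.1]
gripper_width: 39.0
```

Run:
```python
from h import *
plan(*ramp_goal(-14,70,30))
```

```text
t 14.5 p [576.1 187.2  91.8] F [-0.1  0.3  0.1] w 39.0 d [ 36.7  26.8 -14.4]
 shift now-axes [ 0.0351 -0.0232  0.0223] dist 0.0477
 turn [0.0194 0.0386 0.0026]  shift goal-axes [ 0.0342 -0.0229  0.0241]
```

drive_tool --moves '[[[0,0,0,0,0.019,0.039,0.002],[0,0.017,-0.011,0.01,0,0,0],[0,0.016,-0.011,0.01,0,0,0],[0,0,0,0,0,0,0]]]'

```text
clock: 14.9
position: [606.1, 209.6, 74.4]
ee_rot: [0.991, 0.05, 0.125, -0.004]
contact_force: [-1.3, 0.0, -1.7]
gripper_width: 38.8
```

Run:
```python
from h import *
plan(*ramp_goal(-14,70,4))
im,d,c=grab('wrist','w6');P=pts(d,c);r,t=masks(im)
print(rects(r,80,c,500))
grab('side','s6')
```

```text
t 14.9 p [606.1 209.6  74.4] F [-1.3  0.  -1.7] w 38.8 d [ 13.4   5.  -22.1]
 shift now-axes [ 0.0079 -0.0037  0.0249] dist 0.0263
 turn [ 0.0049  0.0104 -0.0009]  shift goal-axes [ 0.0076 -0.0036  0.025 ]
[(598.5, 209.3, 54.1, 43.4, 5.6, (np.float64(320.0), np.float64(290.0))), (715.3, 149.0, 40.0, 31.7, -84.1, (np.float64(488.0), np.float64(34.0)))]
```

View pics/w6.png

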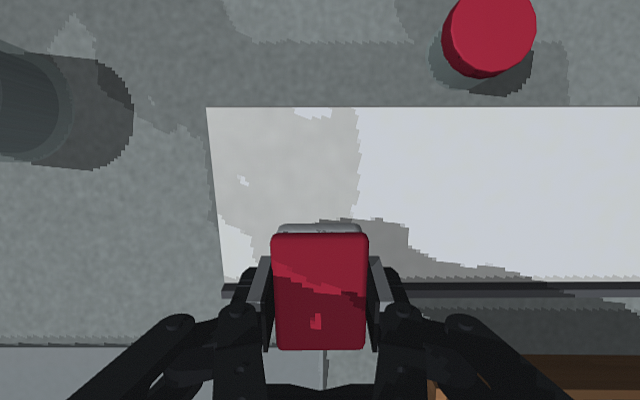

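The tin sits squarely between the pads, aligned with the board and just above the lip. I'll lower it.

drive_tool --moves '[[[0,0.008,-0.004,0.004,0.005,0.01,0],[0,0,0,0.008,0,0,0],[0,0,0,0.006,0,0,0],[0,0,0,0,0,0,0]]]'

```text
clock: 15.4
position: [615.7, 212.6, 59.2]
ee_rot: [0.99, 0.05, 0.13, -0.007]
contact_force: [-1.4, -0.0, 2.5]
gripper_width: 38.1
```

Run:
```python
from h import *
plan(*ramp_goal(-14,70,4))
```

```text
t 15.4 p [615.7 212.6  59.2] F [-1.4 -0.   2.5] w 38.1 d [ 3.8  2.1 -7. ]
 shift now-axes [ 0.002  -0.0017  0.0077] dist 0.0082
 turn [-0.0001  0.0005 -0.0023]  shift goal-axes [ 0.002  -0.0017  0.0077]
```

```bash
cat >> h.py <<'E'
def held(col=0):
    im,d,c=grab('wrist');P=pts(d,c);m=masks(im)[col].astype(np.uint8)
    n,l,s,_=cv2.connectedComponentsWithStats(m); k=l==l[280,320]
    p,r=pose(); Q=r.inv().apply(P[k]-p); Q=Q[(abs(Q)<60).all(1)]
    lo,hi=np.percentile(Q,[1,99],0);print('held tool-frame lo',lo.round(1),'hi',hi.round(1),'mid',((lo+hi)/2).round(1),'n',len(Q))
    A=np.c_[Q[:,:2],np.ones(len(Q))];print(' top plane z=ax+by+c',np.linalg.lstsq(A,Q[:,2],rcond=None)[0].round(3))
E
python3 - <<'E'
from h import *
held()
plan(*ramp_goal(-14,70,4))
E
```

```text
held tool-frame lo [-28.  -19.2 -19.4] hi [ 25.9  18.7 -14.4] mid [ -1.1  -0.3 -16.9] n 10778
 top plane z=ax+by+c [ 1.5000e-02  0.0000e+00 -1.7999e+01]
t 15.45 p [615.7 212.6  59.3] F [-0.7 -0.3 -0.2] w 38.6 d [ 3.8  2.1 -7.1]
 shift now-axes [ 0.002  -0.0017  0.0079] dist 0.0083
 turn [-0.0003  0.0004 -0.0024]  shift goal-axes [ 0.002  -0.0017  0.0079]
```

drive_tool --moves '[[[0,0.003,-0.001,0.003,0,0,0],[0,0,0,0.003,0,0,0],[0,0,0,0.001,0,0,0],[0,0,0,0,0,0,0]]]'

```text
clock: 15.85
position: [619.4, 213.3, 52.4]
ee_rot: [0.99, 0.049, 0.129, -0.006]
contact_force: [-0.1, 0.3, 0.2]
gripper_width: 39.1
```

Run:
```python
from h import *
plan(*ramp_goal(-14,70,4))
```

```text
t 15.85 p [619.4 213.3  52.4] F [-0.1  0.3  0.2] w 39.1 d [ 0.1  1.4 -0.2]
 shift now-axes [ 0.0001 -0.0014  0.0002] dist 0.0014
 turn [ 0.0008  0.0025 -0.0031]  shift goal-axes [ 0.0002 -0.0014  0.0002]
```

Open, and back off along the tool axis.

drive_tool --moves '[[[0,0,0,0.001,0,0,0],[0.6,0,0,0,0,0,0],[0.6,0,0,0,0,0,0],[0.6,0,0,0,0,0,0],[0.6,0,0,-0.03,0,0,0],[0.6,0,0,-0.04,0,0,0],[0.6,-0.02,0.01,-0.04,0,0,0],[0.6,0,0,0,0,0,0]]]'

```text
clock: 16.65
position: [572.5, 198.4, 155.2]
ee_rot: [0.99, 0.049, 0.128, -0.006]
contact_force: [1.4, 0.0, 0.0]
gripper_width: 51.2
```

```bash
cat >> h.py <<'E'
def ramp_check(name,roi=None):
    im,d,c=grab('wrist',name);P=pts(d,c);m=masks(im)[0].astype(np.uint8)
    ex=(ramp_goal(1,0,0)[0]-RO);ey=ramp_goal(0,1,0)[0]-RO;n=np.cross(ex,ey)
    k,l,s,_=cv2.connectedComponentsWithStats(m)
    for i in range(1,k):
        if s[i,4]<300: continue
        Q=P[l==i]-RO; Q=np.c_[Q@ex,Q@ey,Q@n]; lo,hi=np.percentile(Q,[1,99],0); print('ramp frame lo',lo.round(1),'hi',hi.round(1),'mid',((lo+hi)/2).round(1))
E
python3 - <<'E'
from h import *
ramp_check('w7'); plan([433.8,-16.9,100],goal_rot(2.7))
E
```

```text
ramp frame lo [ 64.7 -44.1 -37.9] hi [104.4  -1.2 -23.7] mid [ 84.6 -22.7 -30.8]
ramp frame lo [-42.7  50.   19.8] hi [11.3 87.9 23.8] mid [-15.7  68.9  21.8]
ramp frame lo [-179.3 -212.9    6.3] hi [-127.2 -197.9   23.8] mid [-153.3 -205.4   15. ]
t 16.7 p [573.2 198.8 153.4] F [ 0.8  0.5 -0.2] w 51.3 d [-139.4 -215.7  -53.4]
 shift now-axes [-0.1686  0.2007  0.0115] dist 0.2623
 turn [-0.0046 -0.2562  0.0525]  shift goal-axes [-0.1494  0.2089  0.0534]
```

View pics/w7.png

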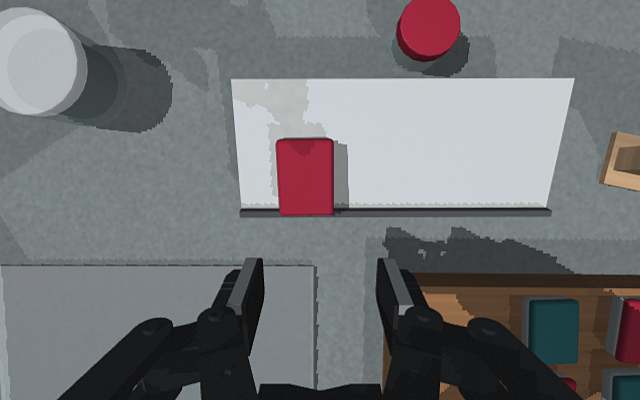

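drive_tool --moves '[[[0.6,0,0,0,-0.002,-0.13,0.026],[0.6,0,0,0,-0.002,-0.13,0.026],[0.6,-0.025,0.035,0,0,0,0],[0.6,-0.025,0.035,0,0,0,0],[0.6,-0.025,0.035,0,0,0,0],[0.6,-0.025,0.035,0.01,0,0,0],[0.6,-0.025,0.035,0.02,0,0,0],[0.6,-0.02,0.03,0.03,0,0,0],[0.6,0,0,0,0,0,0],[0.6,0,0,0,0,0,0]]]'

```text
clock: 17.7
position: [428.3, -22.6, 78.6]
ee_rot: [1.0, 0.023, -0.021, 0.006]
contact_force: [1.4, -0.2, 0.1]
gripper_width: 51.2
```

Run:
```python
from h import *
plan([433.8,-16.9,50],goal_rot(2.7))
```

```text
t 17.7 p [428.3 -22.6  78.6] F [ 1.4 -0.2  0.1] w 51.2 d [  5.5   5.7 -28.6]
 shift now-axes [ 0.0069 -0.0057  0.0282] dist 0.0296
 turn [ 0.0113  0.0424 -0.0019]  shift goal-axes [ 0.0057 -0.0054  0.0286]
```

drive_tool --moves '[[[0.6,0.006,-0.005,0.01,0.011,0.042,-0.002],[0.6,0,0,0.014,0,0,0],[0.6,0,0,0,0,0,0]]]'

```text
clock: 18.0
position: [436.7, -16.0, 53.1]
ee_rot: [1.0, 0.024, 0.001, -0.0]
contact_force: [-0.1, 0.9, -0.2]
gripper_width: 51.4
```

Run:
```python
from h import *
plan([433.8,-16.9,9],goal_rot(2.7))
```

```text
t 18.0 p [436.7 -16.   53.1] F [-0.1  0.9 -0.2] w 51.4 d [ -2.9  -0.9 -44.1]
 shift now-axes [-0.0031  0.0007  0.0441] dist 0.0443
 turn [-0.0001 -0.0026  0.0008]  shift goal-axes [-0.0029  0.0007  0.0441]
```

drive_tool --moves '[[[0.6,-0.003,0.001,0.012,0,-0.002,0],[0.6,0,0,0.012,0,0,0],[0.6,0,0,0.01,0,0,0],[0.6,0,0,0.006,0,0,0],[0.6,0,0,0,0,0,0]]]'

```text
clock: 18.5
position: [439.6, -14.0, 13.3]
ee_rot: [1.0, 0.026, 0.003, -0.001]
contact_force: [-0.0, 0.6, -0.1]
gripper_width: 51.4
```

Run:
```python
from h import *
plan([433.8,-16.9,9],goal_rot(2.7))
held()
```

```text
t 18.5 p [439.6 -14.   13.3] F [-0.   0.6 -0.1] w 51.4 d [-5.8 -2.9 -4.3]
 shift now-axes [-0.006   0.0026  0.0043] dist 0.0078
 turn [-0.0009 -0.0067  0.0053]  shift goal-axes [-0.006   0.0026  0.0043]
held tool-frame lo [-32.1 -17.2 -15.8] hi [ 22.1  21.3 -10.4] mid [ -5.    2.  -13.1] n 10313
 top plane z=ax+by+c [  0.02   -0.    -14.245]
```

drive_tool --moves '[[[0.6,-0.005,0.0025,0.004,0,-0.006,0.005],[0.6,0,0,0,0,0,0],[0,0,0,0,0,0,0],[0,0,0,0,0,0,0],[0,0,0,0,0,0,0],[0,0,0,-0.02,0,0,0],[0,0,0,-0.03,0,0,0],[0,0,0,-0.03,0,0,0],[0,0,0,-0.03,0,0,0],[0,0,0,0,0,0,0]]]'

```text
clock: 19.55
position: [434.3, -17.4, 124.3]
ee_rot: [1.0, 0.023, 0.0, -0.0]
contact_force: [0.4, 0.3, -0.7]
gripper_width: 38.4
```

Run:
```python
from h import *
held()
plan(*ramp_goal(-14,0,50))
```

```text
held tool-frame lo [-25.7 -19.6 -20.7] hi [ 27.9  18.5 -15.9] mid [  1.1  -0.5 -18.3] n 10716
 top plane z=ax+by+c [ 1.2000e-02 -1.0000e-03 -1.9261e+01]
t 19.6 p [432.7 -17.6 122.4] F [ 0.3  0.  -0.9] w 38.6 d [182.  161.4 -25.7]
 shift now-axes [ 0.1893 -0.1529  0.0252] dist 0.2447
 turn [ 0.0068  0.2651 -0.0562]  shift goal-axes [ 0.1842 -0.142   0.076 ]
```

drive_tool --moves '[[[0,0,0,-0.01,0.004,0.138,-0.029],[0,0,0,0,0.004,0.138,-0.029],[0,0.02,-0.015,0.005,0,0,0],[0,0.032,-0.025,0.01,0,0,0],[0,0.032,-0.025,0.01,0,0,0],[0,0.032,-0.025,0.012,0,0,0],[0,0.032,-0.025,0.012,0,0,0],[0,0.025,-0.02,0.01,0,0,0],[0,0,0,0,0,0,0]]]'

```text
clock: 20.5
position: [584.5, 131.5, 96.7]
ee_rot: [0.992, 0.051, 0.119, -0.002]
contact_force: [0.4, -0.2, -0.7]
gripper_width: 38.6
```

Run:
```python
from h import *
plan(*ramp_goal(-15,0,20))
```

```text
t 20.5 p [584.5 131.5  96.7] F [ 0.4 -0.2 -0.7] w 38.6 d [ 37.   13.  -29.3]
 shift now-axes [ 0.0302 -0.0094  0.0374] dist 0.049
 turn [0.0089 0.0229 0.0009]  shift goal-axes [ 0.0293 -0.0091  0.0382]
```

drive_tool --moves '[[[0,0.015,-0.005,0.008,0.009,0.023,0],[0,0.015,-0.005,0.015,0,0,0],[0,0,0,0.012,0,0,0],[0,0,0,0,0,0,0]]]'

```text
clock: 20.9
position: [616.9, 143.2, 61.5]
ee_rot: [0.991, 0.051, 0.124, -0.004]
contact_force: [-1.0, -0.1, -1.1]
gripper_width: 38.9
```

Run:
```python
from h import *
plan(*ramp_goal(-15,0,3));held()
```

```text
t 20.9 p [616.9 143.2  61.5] F [-1.  -0.1 -1.1] w 38.9 d [  9.1   1.7 -10.5]
 shift now-axes [ 0.0063 -0.0008  0.0124] dist 0.014
 turn [0.004  0.0131 0.0005]  shift goal-axes [ 0.0062 -0.0008  0.0125]
held tool-frame lo [-28.  -19.1 -17.9] hi [ 25.8  18.7 -12.8] mid [ -1.1  -0.2 -15.4] n 10683
 top plane z=ax+by+c [  0.018  -0.    -16.487]
```

drive_tool --moves '[[[0,0.007,-0.001,0.002,0.004,0.013,0],[0,0,0,0.003,0,0,0],[0,0,0,0.002,0,0,0],[0,0,0,0,0,0,0]]]'

```text
clock: 21.35
position: [624.8, 144.3, 58.2]
ee_rot: [0.99, 0.051, 0.132, -0.007]
contact_force: [0.1, -0.2, -0.6]
gripper_width: 38.9
```

Run:
```python
from h import *
plan(*ramp_goal(-14,0,5));held()
```

```text
t 21.35 p [624.8 144.3  58.2] F [ 0.1 -0.2 -0.6] w 38.9 d [ 1.6  0.7 -5. ]
 shift now-axes [ 0.0003 -0.0005  0.0052] dist 0.0053
 turn [-0.001  -0.0027  0.    ]  shift goal-axes [ 0.0003 -0.0005  0.0052]
held tool-frame lo [-27.4 -19.3 -18.5] hi [ 26.4  18.6 -13.7] mid [ -0.5  -0.3 -16.1] n 10683
 top plane z=ax+by+c [ 1.6000e-02 -1.0000e-03 -1.7173e+01]
```

drive_tool --moves '[[[0,0,0,0.003,0,0,0],[0,0,0,0.002,0,0,0],[0,0,0,0,0,0,0]]]'

```text
clock: 21.7
position: [626.4, 144.6, 53.9]
ee_rot: [0.99, 0.051, 0.132, -0.008]
contact_force: [0.3, -0.1, -0.8]
gripper_width: 39.0
```

Run:
```python
from h import *
plan(*ramp_goal(-14,0,5))
```

```text
t 21.7 p [626.4 144.6  53.9] F [ 0.3 -0.1 -0.8] w 39.0 d [-0.   0.4 -0.7]
 shift now-axes [-0.0002 -0.0004  0.0007] dist 0.0008
 turn [-0.0016 -0.0041 -0.    ]  shift goal-axes [-0.0002 -0.0004  0.0007]
```

drive_tool --moves '[[[0,0,0,0.001,0,0,0],[0.6,0,0,0,0,0,0],[0.6,0,0,0,0,0,0],[0.6,0,0,0,0,0,0],[0.6,0,0,-0.03,0,0,0],[0.6,0,0,-0.04,0,0,0],[0.6,-0.02,0.01,-0.04,0,0,0],[0.6,0,0,0,0,0,0]]]'

```text
clock: 22.5
position: [579.0, 129.6, 156.1]
ee_rot: [0.99, 0.051, 0.131, -0.007]
contact_force: [0.3, -0.1, 0.5]
gripper_width: 51.1
```

Run:
```python
from h import *
ramp_check('w8'); plan([509.6,-88.5,100],goal_rot(0.6))
```

```text
ramp frame lo [ 64.8 -44.6 -35.8] hi [105.5  -2.7 -23.9] mid [ 85.2 -23.7 -29.8]
ramp frame lo [-42.2 -19.2  20. ] hi [12.1 19.  23.7] mid [-15.1  -0.1  21.8]
ramp frame lo [-43.   48.8  18.8] hi [11.3 87.2 23.8] mid [-15.8  68.   21.3]
ramp frame lo [-180.4 -239.2    7. ] hi [-127.4 -198.5   24.2] mid [-153.9 -218.8   15.6]
t 22.55 p [579.7 130.1 154.4] F [ 0.8  0.4 -0.3] w 50.7 d [ -70.1 -218.6  -54.4]
 shift now-axes [-0.1033  0.2101  0.0285] dist 0.2359
 turn [-0.0122 -0.2625  0.0927]  shift goal-axes [-0.0724  0.2178  0.0544]
```

View pics/w8.png

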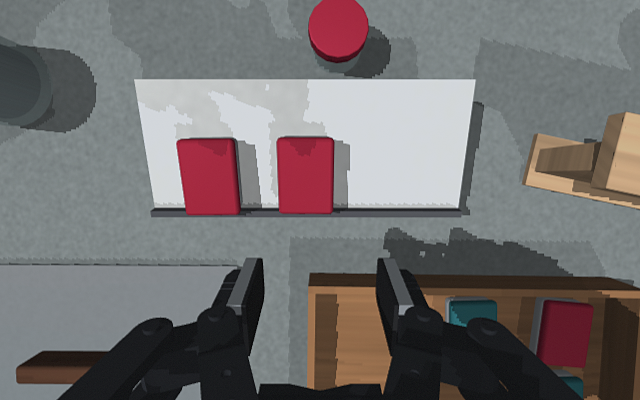

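drive_tool --moves '[[[0.6,0,0,0,-0.006,-0.132,0.046],[0.6,0,0,0,-0.006,-0.132,0.046],[0.6,-0.01,0.03,0,0,0,0],[0.6,-0.012,0.036,0,0,0,0],[0.6,-0.012,0.036,0,0,0,0],[0.6,-0.012,0.036,0,0,0,0],[0.6,-0.012,0.036,0.01,0,0,0],[0.6,-0.012,0.036,0.02,0,0,0],[0.6,0,0,0.01,0,0,0],[0.6,0,0,0,0,0,0]]]'

```text
clock: 23.55
position: [505.3, -89.9, 98.8]
ee_rot: [1.0, 0.005, -0.016, 0.004]
contact_force: [1.8, -0.5, 0.6]
gripper_width: 51.5
```

Run:
```python
from h import *
plan([509.6,-88.5,50],goal_rot(0.6))
```

```text
t 23.55 p [505.3 -89.9  98.8] F [ 1.8 -0.5  0.6] w 51.5 d [  4.3   1.4 -48.8]
 shift now-axes [ 0.0059 -0.0017  0.0487] dist 0.049
 turn [ 0.0074  0.0319 -0.0003]  shift goal-axes [ 0.0043 -0.0014  0.0488]
```

drive_tool --moves '[[[0.6,0.002,-0.001,0.02,0.007,0.032,0],[0.6,0,0,0.02,0,0,0],[0.6,0,0,0.005,0,0,0],[0.6,0,0,0,0,0,0]]]'

```text
clock: 23.95
position: [510.1, -87.2, 51.8]
ee_rot: [1.0, 0.007, 0.001, 0.001]
contact_force: [0.2, 0.2, 0.0]
gripper_width: 51.1
```

Run:
```python
from h import *
plan([509.6,-88.5,9],goal_rot(0.6));held()
```

```text
t 23.95 p [510.1 -87.2  51.8] F [0.2 0.2 0. ] w 51.1 d [ -0.5  -1.3 -42.8]
 shift now-axes [-0.0006  0.0013  0.0428] dist 0.0428
 turn [ 0.0012 -0.002   0.0031]  shift goal-axes [-0.0005  0.0013  0.0428]
held tool-frame lo [-26.7 -17.9  22.6] hi [27.7 20.5 28.1] mid [ 0.5  1.3 25.4] n 7090
 top plane z=ax+by+c [-1.2000e-02  7.0000e-03  2.4316e+01]
```

drive_tool --moves '[[[0.6,-0.001,0.002,0.012,0,0,0],[0.6,-0.001,0.001,0.012,0,0,0],[0.6,-0.001,0,0.01,0,0,0],[0.6,0,0,0.006,0,0,0],[0.6,0,0,0,0,0,0]]]'

```text
clock: 24.5
position: [510.6, -89.2, 12.0]
ee_rot: [1.0, 0.008, 0.005, 0.0]
contact_force: [-0.1, -0.2, 0.5]
gripper_width: 51.3
```

Run:
```python
from h import *
plan([509.6,-88.5,9],goal_rot(0.6));held()
```

```text
t 24.5 p [510.6 -89.2  12. ] F [-0.1 -0.2  0.5] w 51.3 d [-1.   0.7 -3. ]
 shift now-axes [-0.001  -0.0007  0.0029] dist 0.0032
 turn [ 0.0007 -0.0093  0.0055]  shift goal-axes [-0.001  -0.0007  0.003 ]
held tool-frame lo [-26.3 -19.9 -17.1] hi [ 27.5  18.4 -11.9] mid [  0.6  -0.8 -14.5] n 10790
 top plane z=ax+by+c [ 2.2000e-02  2.0000e-03 -1.5664e+01]
```

drive_tool --moves '[[[0.6,0,-0.001,0.003,0,-0.009,0.005],[0.6,0,0,0,0,0,0],[0,0,0,0,0,0,0],[0,0,0,0,0,0,0],[0,0,0,0,0,0,0],[0,0,0,-0.02,0,0,0],[0,0,0,-0.03,0,0,0],[0,0,0,-0.03,0,0,0],[0,0,0,-0.03,0,0,0],[0,0,0,0,0,0,0]]]'

```text
clock: 25.55
position: [510.3, -88.1, 123.1]
ee_rot: [1.0, 0.005, -0.001, 0.0]
contact_force: [0.6, 0.1, -1.0]
gripper_width: 38.5
```

Run:
```python
from h import *
held()
plan(*ramp_goal(-15,-70,50))
```

```text
held tool-frame lo [-25.9 -19.3 -21.2] hi [ 28.   18.8 -16.3] mid [  1.1  -0.2 -18.7] n 10801
 top plane z=ax+by+c [ 1.1000e-02  0.0000e+00 -1.9775e+01]
t 25.6 p [508.6 -88.1 121. ] F [ 0.1  1.  -0.2] w 38.6 d [112.4 162.1 -24.6]
 shift now-axes [ 0.114  -0.1611  0.0238] dist 0.1988
 turn [ 0.0123  0.2676 -0.0924]  shift goal-axes [ 0.1176 -0.1498  0.0569]
```

drive_tool --moves '[[[0,0,0,-0.01,0.006,0.138,-0.047],[0,0,0,0,0.006,0.138,-0.047],[0,0.01,-0.02,0.005,0,0,0],[0,0.02,-0.03,0.01,0,0,0],[0,0.02,-0.03,0.01,0,0,0],[0,0.02,-0.03,0.01,0,0,0],[0,0.02,-0.025,0.01,0,0,0],[0,0.015,-0.015,0.005,0,0,0],[0,0,0,0,0,0,0]]]'

```text
clock: 26.5
position: [598.8, 75.5, 95.4]
ee_rot: [0.991, 0.05, 0.126, -0.005]
contact_force: [-0.2, 0.2, -0.2]
gripper_width: 38.8
```

Run:
```python
from h import *
plan(*ramp_goal(-15,-70,20))
```

```text
t 26.5 p [598.8  75.5  95.4] F [-0.2  0.2 -0.2] w 38.8 d [ 29.9  -0.7 -28. ]
 shift now-axes [0.0217 0.0036 0.0345] dist 0.0409
 turn [ 0.003   0.0084 -0.0005]  shift goal-axes [0.0214 0.0037 0.0347]
```

drive_tool --moves '[[[0,0.01,0.002,0.008,0.003,0.008,0],[0,0.012,0.002,0.015,0,0,0],[0,0,0,0.01,0,0,0],[0,0,0,0,0,0,0]]]'

```text
clock: 26.9
position: [626.3, 71.5, 62.9]
ee_rot: [0.991, 0.049, 0.126, -0.006]
contact_force: [-1.2, -0.7, -1.2]
gripper_width: 38.9
```

Run:
```python
from h import *
plan(*ramp_goal(-15,-70,4));held()
```

```text
t 26.9 p [626.3  71.5  62.9] F [-1.2 -0.7 -1.2] w 38.9 d [  6.5   3.8 -10.9]
 shift now-axes [ 0.0039 -0.0031  0.0123] dist 0.0133
 turn [ 0.0017  0.0087 -0.0028]  shift goal-axes [ 0.0038 -0.0031  0.0123]
held tool-frame lo [-27.8 -19.1 -18.3] hi [ 26.   18.7 -13.2] mid [ -0.9  -0.2 -15.8] n 10736
 top plane z=ax+by+c [ 1.7000e-02  1.0000e-03 -1.6913e+01]
```

drive_tool --moves '[[[0,0.005,-0.003,0.002,0.002,0.008,0],[0,0,0,0.004,0,0,0],[0,0,0,0.003,0,0,0],[0,0,0,0,0,0,0]]]'

```text
clock: 27.35
position: [633.0, 74.8, 56.9]
ee_rot: [0.99, 0.049, 0.131, -0.007]
contact_force: [-0.4, -0.5, -0.4]
gripper_width: 38.8
```

Run:
```python
from h import *
plan(*ramp_goal(-14,-70,5));held()
```

```text
t 27.35 p [633.   74.8  56.9] F [-0.4 -0.5 -0.4] w 38.8 d [ 0.5  0.6 -3.7]
 shift now-axes [-0.0005 -0.0005  0.0037] dist 0.0038
 turn [-0.0009 -0.0023 -0.0034]  shift goal-axes [-0.0004 -0.0005  0.0037]
held tool-frame lo [-27.5 -19.3 -18.8] hi [ 26.3  18.7 -13.7] mid [ -0.6  -0.3 -16.3] n 10767
 top plane z=ax+by+c [ 1.5000e-02  3.0000e-03 -1.7394e+01]
```

drive_tool --moves '[[[0,0,0,0.003,0,0,0],[0,0,0,0.0015,0,0,0],[0,0,0,0,0,0,0],[0.6,0,0,0,0,0,0],[0.6,0,0,0,0,0,0],[0.6,0,0,0,0,0,0],[0.6,0,0,-0.03,0,0,0],[0.6,0,0,-0.04,0,0,0],[0.6,-0.02,0.01,-0.04,0,0,0],[0.6,0,0,0,0,0,0]]]'

```text
clock: 28.4
position: [587.2, 60.3, 157.0]
ee_rot: [0.99, 0.05, 0.132, -0.007]
contact_force: [0.4, 0.1, -0.3]
gripper_width: 51.1
```

Run:
```python
from h import *
ramp_check('w9'); plan([502.4,-10.6,100],goal_rot(7.4))
```

```text
ramp frame lo [ 63.7 -45.8 -36.7] hi [106.9  -3.3 -23.7] mid [ 85.3 -24.5 -30.2]
ramp frame lo [-41.6 -89.2  19.9] hi [ 12.7 -51.   23.8] mid [-14.5 -70.1  21.9]
ramp frame lo [-43.2  48.6  17. ] hi [11.3 87.  23.7] mid [-16.   67.8  20.4]
ramp frame lo [-41.5 -19.9  18.5] hi [12.1 18.3 23.7] mid [-14.7  -0.8  21.1]
t 28.45 p [588.   60.7 155.3] F [ 1.  -0.5  0.2] w 51.3 d [-85.6 -71.3 -55.3]
 shift now-axes [-0.1036  0.0624  0.0292] dist 0.1244
 turn [ 0.0027 -0.2636 -0.028 ]  shift goal-axes [-0.0941  0.0597  0.0553]
```

View pics/w9.png

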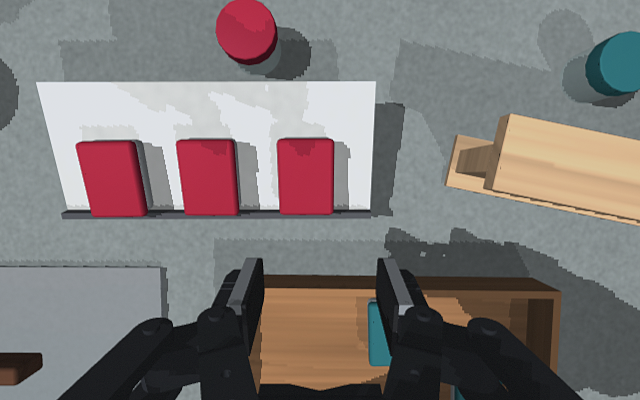

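All three red tins lie flat on the board. Now the first teal tin.

drive_tool --moves '[[[0.6,0,0,0,0.002,-0.132,-0.014],[0.6,0,0,0,0.002,-0.132,-0.014],[0.6,-0.025,0.018,0.005,0,0,0],[0.6,-0.035,0.021,0.015,0,0,0],[0.6,-0.03,0.02,0.02,0,0,0],[0.6,0,0,0.01,0,0,0],[0.6,0,0,0,0,0,0]]]'

```text
clock: 29.15
position: [500.3, -12.2, 93.3]
ee_rot: [0.998, 0.065, -0.015, 0.001]
contact_force: [-0.5, -0.5, 0.8]
gripper_width: 51.2
```

Run:
```python
from h import *
plan([502.4,-10.6,50],goal_rot(7.4))
```

```text
t 29.15 p [500.3 -12.2  93.3] F [-0.5 -0.5  0.8] w 51.2 d [  2.1   1.6 -43.3]
 shift now-axes [ 0.0035 -0.0013  0.0432] dist 0.0434
 turn [0.0006 0.0299 0.0019]  shift goal-axes [ 0.0022 -0.0013  0.0433]
```

drive_tool --moves '[[[0.6,0.001,-0.001,0.015,0,0.03,0],[0.6,0,0,0.02,0,0,0],[0.6,0,0,0.005,0,0,0],[0.6,0,0,0,0,0,0]]]'

```text
clock: 29.55
position: [505.9, -9.0, 52.0]
ee_rot: [0.998, 0.067, 0.002, 0.001]
contact_force: [0.1, 0.1, 1.1]
gripper_width: 51.3
```

Run:
```python
from h import *
plan([502.4,-10.6,9],goal_rot(7.4));held(1)
```

```text
t 29.55 p [505.9  -9.   52. ] F [0.1 0.1 1.1] w 51.3 d [ -3.5  -1.6 -43. ]
 shift now-axes [-0.0039  0.001   0.043 ] dist 0.0432
 turn [ 0.0014 -0.0043  0.0043]  shift goal-axes [-0.0037  0.0011  0.043 ]
held tool-frame lo [-29.4 -18.6  22.9] hi [24.6 19.7 27.3] mid [-2.4  0.6 25.1] n 6910
 top plane z=ax+by+c [1.4000e-02 3.0000e-03 2.4362e+01]
```

drive_tool --moves '[[[0.6,-0.003,0.001,0.012,0,-0.004,0.004],[0.6,-0.002,0.001,0.012,0,0,0],[0.6,-0.001,0,0.01,0,0,0],[0.6,0,0,0.006,0,0,0],[0.6,0,0,0,0,0,0]]]'

```text
clock: 30.1
position: [503.4, -10.7, 11.9]
ee_rot: [0.998, 0.065, 0.003, 0.0]
contact_force: [-0.3, 1.0, -0.8]
gripper_width: 51.0
```

Run:
```python
from h import *
plan([502.4,-10.6,9],goal_rot(7.4));held(1)
```

```text
t 30.1 p [503.4 -10.7  11.9] F [-0.3  1.  -0.8] w 51.0 d [-1.   0.1 -2.9]
 shift now-axes [-0.001  -0.0003  0.0029] dist 0.0031
 turn [ 0.0006 -0.0067  0.0008]  shift goal-axes [-0.001  -0.0003  0.0029]
held tool-frame lo [-26.2 -19.8 -17.2] hi [ 27.7  18.3 -12.1] mid [  0.7  -0.8 -14.7] n 10740
 top plane z=ax+by+c [ 2.0000e-02  2.0000e-03 -1.5791e+01]
```

drive_tool --moves '[[[0.6,0,-0.001,0.003,0,-0.006,0],[0.6,0,0,0,0,0,0],[0,0,0,0,0,0,0],[0,0,0,0,0,0,0],[0,0,0,0,0,0,0],[0,0,0,-0.02,0,0,0],[0,0,0,-0.04,0,0,0],[0,0,0,-0.04,0,0,0],[0,0,0,-0.04,0,0,0],[0,0,0,-0.03,0,0,0],[0,0,0,0,0,0,0]]]'

```text
clock: 31.25
position: [502.7, -9.8, 185.7]
ee_rot: [0.998, 0.065, -0.001, 0.001]
contact_force: [-0.1, -0.6, -0.8]
gripper_width: 38.8
```

Run:
```python
from h import *
held(1)
plan(*ledge_goal(45,60))
```

```text
held tool-frame lo [-26.1 -19.2 -21.3] hi [ 27.8  18.7 -16.4] mid [  0.9  -0.3 -18.8] n 10788
 top plane z=ax+by+c [ 1.2000e-02  1.0000e-03 -1.9885e+01]
t 31.3 p [501.4  -9.9 183.7] F [ 1.  -0.5 -1. ] w 38.5 d [ 147.8 -109.3  -23.7]
 shift now-axes [0.1327 0.1274 0.0231] dist 0.1854
 turn [0.0051 0.0031 1.8035]  shift goal-axes [ 0.0934 -0.1584  0.0237]
```

drive_tool --moves '[[[0,0,0,0,0.005,0.003,0.145],[0,0,0,0,0,0,0.145],[0,0,0,0,0,0,0.145],[0,0,0,0,0,0,0.145],[0,0,0,0,0,0,0.145],[0,0,0,0,0,0,0.145],[0,0,0,0,0,0,0.145],[0,0,0,0,0,0,0.145],[0,0,0,0,0,0,0.145],[0,0,0,0,0,0,0.145],[0,0,0,0,0,0,0.145],[0,0,0,0,0,0,0.145],[0,0,0,0,0,0,0.07],[0,0,0,0,0,0,0],[0,0,0,0,0,0,0]]]'

```text
clock: 32.8
position: [483.1, -12.7, 157.3]
ee_rot: [-0.643, 0.766, 0.017, -0.021]
contact_force: [0.2, -0.3, -1.2]
gripper_width: 38.4
```

Run:
```python
from h import *
held(1)
plan(*ledge_goal(45,60))
```

```text
held tool-frame lo [-27.8 -18.9 -19.2] hi [ 26.1  18.9 -14.4] mid [ -0.8   0.  -16.8] n 10760
 top plane z=ax+by+c [ 1.5000e-02  1.0000e-03 -1.7752e+01]
t 32.85 p [483.  -12.7 157.2] F [-0.9 -0.5 -0.3] w 38.4 d [ 166.2 -106.6    2.8]
 shift now-axes [ 0.0761 -0.1818 -0.0116] dist 0.1974
 turn [ 0.0537 -0.0094 -0.0709]  shift goal-axes [ 0.0888 -0.1763 -0.0028]
```

drive_tool --moves '[[[0,0,0,-0.01,0.054,-0.009,-0.071],[0,0.01,-0.02,-0.003,0,0,0],[0,0.018,-0.036,0,0,0,0],[0,0.018,-0.036,0,0,0,0],[0,0.018,-0.036,0,0,0,0],[0,0.015,-0.03,0,0,0,0],[0,0.005,-0.01,0,0,0,0],[0,0,0,0,0,0,0],[0,0,0,0,0,0,0]]]'

```text
clock: 33.75
position: [645.1, -116.4, 164.7]
ee_rot: [-0.675, 0.738, 0.002, -0.003]
contact_force: [-0.5, 0.6, -0.3]
gripper_width: 38.8
```

Run:
```python
from h import *
plan(*ledge_goal(45,30))
im,d,c=grab('wrist','w10');P=pts(d,c).reshape(-1,3)
L=P[(P[:,2]>92)&(P[:,2]<107)&(P[:,0]>560)&(P[:,0]<740)]
print(cv2.minAreaRect(L[:,:2].astype(np.float32)),np.median(L[:,2]))
ex=np.array([np.cos(LY),np.sin(LY)]);ey=np.array([-ex[1],ex[0]])
a=(L[:,:2]-LO[:2])@ex;b=(L[:,:2]-LO[:2])@ey
for lo in range(-120,60,20):
    k=(b>lo)&(b<lo+20)
    if k.sum()>50: print(lo,np.percentile(a[k],[1,99]).round(1))
```

```text
t 33.75 p [ 645.1 -116.4  164.7] F [-0.5  0.6 -0.3] w 38.8 d [  4.   -2.9 -34.7]
 shift now-axes [ 0.0025 -0.0045  0.0347] dist 0.0351
 turn [ 0.0066 -0.0009  0.0144]  shift goal-axes [ 0.0024 -0.0043  0.0347]
((644.0093994140625, -174.4239044189453), (131.55532836914062, 48.25065994262695), 84.17339324951172) 100.133099427506
-80 [-22.7  24.1]
-60 [-22.8  24.1]
-40 [-22.8  24.1]
-20 [-22.8  24.1]
0 [-22.8  24. ]
20 [-22.9  24. ]
40 [-22.8  24.2]
```

View pics/w10.png

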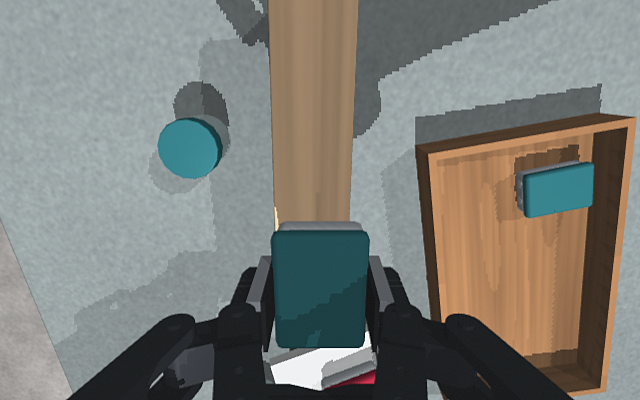

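The wrist view shows the board running straight under the held tin, with its centreline 0.6 mm beyond my estimate. I'll update that and descend.

drive_tool --moves '[[[0,0.002,-0.005,0.012,0.007,0,0.014],[0,0,0,0.015,0,0,0],[0,0,0,0.008,0,0,0],[0,0,0,0,0,0,0]]]'

```text
clock: 34.2
position: [647.8, -116.7, 128.1]
ee_rot: [-0.67, 0.742, -0.0, 0.0]
contact_force: [-0.1, 0.5, 0.3]
gripper_width: 38.5
```

```bash
sed -i 's/LO=np.array(\[644.5,-164,100.\]);LY=np.radians(-5.95)/LO=np.array([645.1,-164,100.]);LY=np.radians(-5.9)/' h.py
python3 - <<'E'
from h import *
plan(*ledge_goal(45,5));held(1)
E
```

```text
t 34.2 p [ 647.8 -116.7  128.1] F [-0.1  0.5  0.3] w 38.5 d [  2.   -2.6 -23.1]
 shift now-axes [ 0.0024 -0.0022  0.0231] dist 0.0233
 turn [-0.0011 -0.0002  0.0009]  shift goal-axes [ 0.0024 -0.0022  0.0231]
held tool-frame lo [-27.9 -18.5 -18.4] hi [ 26.1  19.4 -13.6] mid [ -0.9   0.4 -16. ] n 10753
 top plane z=ax+by+c [ 1.4000e-02  1.0000e-03 -1.6977e+01]
```

drive_tool --moves '[[[0,0.003,-0.002,0.008,0,0,0],[0,0,0,0.008,0,0,0],[0,0,0,0.003,0,0,0],[0,0,0,0,0,0,0]]]'

```text
clock: 34.65
position: [650.7, -119.9, 109.6]
ee_rot: [-0.67, 0.742, -0.002, 0.002]
contact_force: [-0.4, 1.2, -0.4]
gripper_width: 38.7
```

Run:
```python
from h import *
plan(*ledge_goal(45,5));held(1)
```

```text
t 34.65 p [ 650.7 -119.9  109.6] F [-0.4  1.2 -0.4] w 38.7 d [-1.   0.7 -4.6]
 shift now-axes [-0.0006  0.0011  0.0046] dist 0.0048
 turn [-0.0047 -0.0002  0.0016]  shift goal-axes [-0.0006  0.001   0.0046]
held tool-frame lo [-27.8 -18.7 -18.8] hi [ 26.1  19.1 -14.1] mid [ -0.9   0.2 -16.5] n 10756
 top plane z=ax+by+c [ 1.4000e-02  0.0000e+00 -1.7452e+01]
```

drive_tool --moves '[[[0,0,0.001,0.003,-0.004,0,0.001],[0,0,0,0.001,0,0,0],[0,0,0,0,0,0,0]]]'

```text
clock: 35.0
position: [650.2, -119.9, 106.1]
ee_rot: [-0.67, 0.742, -0.001, 0.001]
contact_force: [0.1, 0.3, -1.1]
gripper_width: 38.7
```

Run:
```python
from h import *
plan(*ledge_goal(45,5))
```

```text
t 35.0 p [ 650.2 -119.9  106.1] F [ 0.1  0.3 -1.1] w 38.7 d [-0.5  0.6 -1.1]
 shift now-axes [-0.0006  0.0005  0.0011] dist 0.0014
 turn [-0.0019 -0.0002  0.0007]  shift goal-axes [-0.0006  0.0005  0.0011]
```

drive_tool --moves '[[[0,0,0.0005,0.0015,0,0,0],[0,0,0,0,0,0,0],[0.6,0,0,0,0,0,0],[0.6,0,0,0,0,0,0],[0.6,0,0,0,0,0,0],[0.6,0,0,-0.02,0,0,0],[0.6,0,0,-0.04,0,0,0],[0.6,-0.03,0,-0.03,0,0,0],[0.6,-0.03,0,0,0,0,0],[0.6,0,0,0,0,0,0]]]'

```text
clock: 36.0
position: [656.1, -59.5, 198.7]
ee_rot: [-0.669, 0.743, -0.001, 0.001]
contact_force: [0.3, -0.2, -0.5]
gripper_width: 51.4
```

```bash
cat >> h.py <<'E'
def ledge_check(name):
    im,d,c=grab('wrist',name);P=pts(d,c);m=masks(im)[1].astype(np.uint8)
    ex=np.array([np.cos(LY),np.sin(LY)]);ey=np.array([-ex[1],ex[0]])
    k,l,s,_=cv2.connectedComponentsWithStats(m)
    for i in range(1,k):
        if s[i,4]<300: continue
        Q=P[l==i]; a=(Q[:,:2]-LO[:2])@ex;b=(Q[:,:2]-LO[:2])@ey; q=np.c_[a,b,Q[:,2]];lo,hi=np.percentile(q,[1,99],0); print('ledge frame lo',lo.round(1),'hi',hi.round(1),'mid',((lo+hi)/2).round(1))
E
python3 - <<'E'
from h import *
ledge_check('w11'); plan([442.3,-92.9,100],goal_rot(5.9))
E
```

```text
ledge frame lo [72.  -6.1 35.3] hi [114.7  35.6  48. ] mid [93.3 14.7 41.7]
ledge frame lo [-19.1  19.4 120.2] hi [ 18.9  72.9 123.7] mid [-1.00e-01  4.62e+01  1.22e+02]
ledge frame lo [-235.8   26.2   24.3] hi [-178.    71.2   30.1] mid [-206.9   48.7   27.2]
t 36.05 p [656.4 -60.9 199.3] F [-0.3 -0.2  0.8] w 51.1 d [-214.1  -32.   -99.3]
 shift now-axes [0.0543 0.2099 0.0985] dist 0.2382
 turn [-0.0025 -0.0039 -1.7792]  shift goal-axes [-0.2162  0.0098  0.0993]
```

View pics/w11.png

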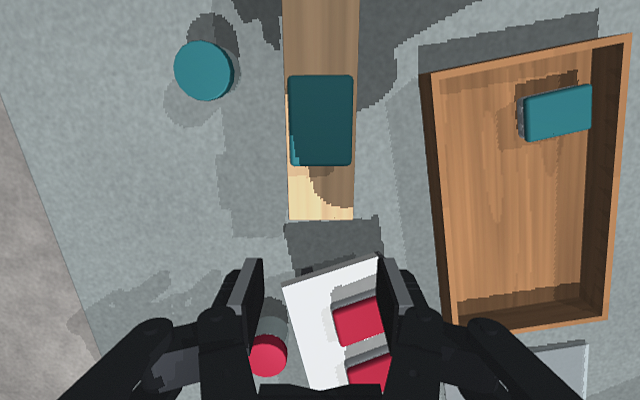

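The first teal tin is centred on the ledge (offset −0.1 mm, top at 122 mm). Now the last tin.

drive_tool --moves '[[[0.6,0.005,0.025,0,0,0,0],[0.6,0.01,0.042,0,0,0,0],[0.6,0.01,0.042,0,0,0,0],[0.6,0.01,0.042,0,0,0,0],[0.6,0.01,0.04,0,0,0,0],[0.6,0.005,0.02,0,0,0,-0.05],[0.6,0,0,0.005,0,0,-0.145],[0.6,0,0,0.005,0,0,-0.145],[0.6,0,0,0.005,0,0,-0.145],[0.6,0,0,0.005,0,0,-0.145],[0.6,0,0,0.005,0,0,-0.145],[0.6,0,0,0.005,0,0,-0.145],[0.6,0,0,0.005,0,0,-0.145],[0.6,0,0,0.005,0,0,-0.145],[0.6,0,0,0.005,0,0,-0.145],[0.6,0,0,0.005,0,0,-0.145],[0.6,0,0,0.005,0,0,-0.145],[0.6,0,0,0,0,0,-0.1],[0.6,0,0,0,0,0,0]]]'

```text
clock: 37.95
position: [424.2, -102.1, 136.0]
ee_rot: [0.998, 0.062, -0.003, 0.002]
contact_force: [0.6, -1.0, 0.1]
gripper_width: 51.3
```

Run:
```python
from h import *
plan([442.3,-92.9,60],goal_rot(5.9))
```

```text
t 37.95 p [ 424.2 -102.1  136. ] F [ 0.6 -1.   0.1] w 51.3 d [ 18.1   9.2 -76. ]
 shift now-axes [ 0.0196 -0.0072  0.0759] dist 0.0787
 turn [0.0043 0.0063 0.0219]  shift goal-axes [ 0.019  -0.0072  0.076 ]
```

drive_tool --moves '[[[0.6,0.008,-0.004,0.02,0.004,0.006,0.022],[0.6,0.007,-0.003,0.03,0,0,0],[0.6,0,0,0.025,0,0,0],[0.6,0,0,0.005,0,0,0],[0.6,0,0,0,0,0,0]]]'

```text
clock: 38.45
position: [440.1, -95.3, 55.3]
ee_rot: [0.999, 0.044, 0.002, 0.0]
contact_force: [1.0, -0.8, -1.2]
gripper_width: 51.3
```

Run:
```python
from h import *
plan([442.3,-92.9,9],goal_rot(5.9));held(1)
```

```text
t 38.45 p [440.1 -95.3  55.3] F [ 1.  -0.8 -1.2] w 51.3 d [  2.2   2.4 -46.3]
 shift now-axes [ 0.0022 -0.0023  0.0463] dist 0.0464
 turn [ 0.0011 -0.0047 -0.014 ]  shift goal-axes [ 0.0024 -0.0022  0.0463]
held tool-frame lo [-23.4 -21.5  26.2] hi [30.7 17.  30.5] mid [ 3.7 -2.2 28.4] n 6915
 top plane z=ax+by+c [1.0000e-02 3.0000e-03 2.7633e+01]
```

drive_tool --moves '[[[0.6,0.002,-0.002,0.012,0,-0.004,-0.014],[0.6,-0.001,0,0.014,0,0,0],[0.6,-0.001,0,0.012,0,0,0],[0.6,0,0,0.006,0,0,0],[0.6,0,0,0,0,0,0]]]'

```text
clock: 39.0
position: [444.7, -92.8, 13.3]
ee_rot: [0.999, 0.052, 0.006, 0.0]
contact_force: [0.5, -1.0, 0.5]
gripper_width: 51.1
```

Run:
```python
from h import *
plan([442.3,-92.9,9],goal_rot(5.9));held(1)
```

```text
t 39.0 p [444.7 -92.8  13.3] F [ 0.5 -1.   0.5] w 51.1 d [-2.4 -0.1 -4.3]
 shift now-axes [-0.0025 -0.0002  0.0043] dist 0.0049
 turn [ 0.001  -0.0123  0.0012]  shift goal-axes [-0.0024 -0.0002  0.0043]
held tool-frame lo [-27.9 -19.4 -15.8] hi [ 26.2  18.9 -10.5] mid [ -0.9  -0.2 -13.1] n 10509
 top plane z=ax+by+c [ 2.2000e-02  2.0000e-03 -1.4294e+01]
```

drive_tool --moves '[[[0.6,-0.002,0,0.004,0,-0.012,0],[0.6,0,0,0,0,0,0],[0,0,0,0,0,0,0],[0,0,0,0,0,0,0],[0,0,0,0,0,0,0],[0,0,0,-0.02,0,0,0],[0,0,0,-0.04,0,0,0],[0,0,0,-0.04,0,0,0],[0,0,0,-0.04,0,0,0],[0,0,0,-0.03,0,0,0],[0,0,0,0,0,0,0]]]'

```text
clock: 40.15
position: [442.2, -93.0, 186.7]
ee_rot: [0.999, 0.052, -0.001, 0.001]
contact_force: [0.3, -0.0, -2.0]
gripper_width: 38.8
```

Run:
```python
from h import *
held(1)
plan(*ledge_goal(-45,60))
```

```text
held tool-frame lo [-25.8 -19.1 -20.3] hi [ 28.1  18.9 -15.5] mid [  1.2  -0.1 -17.9] n 10695
 top plane z=ax+by+c [ 1.2000e-02  1.0000e-03 -1.8949e+01]
t 40.2 p [440.8 -92.9 184.7] F [-0.5 -0.3 -1.2] w 38.8 d [ 199.7 -115.9  -24.7]
 shift now-axes [0.1868 0.1358 0.0238] dist 0.2322
 turn [0.0046 0.0033 1.7772]  shift goal-axes [ 0.0947 -0.2106  0.0247]
```

drive_tool --moves '[[[0,0,0,-0.002,0.005,0.003,0.145],[0,0,0,-0.002,0,0,0.145],[0,0,0,-0.002,0,0,0.145],[0,0,0,-0.002,0,0,0.145],[0,0,0,-0.002,0,0,0.145],[0,0,0,-0.002,0,0,0.145],[0,0,0,-0.002,0,0,0.145],[0,0,0,-0.002,0,0,0.145],[0,0,0,-0.002,0,0,0.145],[0,0,0,-0.002,0,0,0.145],[0,0,0,-0.002,0,0,0.145],[0,0,0,0,0,0,0.14],[0,0,0,0,0,0,0],[0,0,0,0,0,0,0]]]'

```text
clock: 41.6
position: [423.9, -92.7, 183.2]
ee_rot: [-0.663, 0.748, 0.02, -0.017]
contact_force: [-0.4, 0.1, -0.5]
gripper_width: 38.7
```

Run:
```python
from h import *
plan(*ledge_goal(-45,65))
```

```text
t 41.6 p [423.9 -92.7 183.2] F [-0.4  0.1 -0.5] w 38.7 d [ 216.5 -116.   -18.2]
 shift now-axes [ 0.0891 -0.2296  0.0061] dist 0.2463
 turn [ 0.0525  0.001  -0.0177]  shift goal-axes [ 0.0932 -0.2273  0.0182]
```

drive_tool --moves '[[[0,0,0,0,0.052,0.001,-0.018],[0,0.01,-0.025,0,0,0,0],[0,0.016,-0.04,0,0,0,0],[0,0.016,-0.04,0,0,0,0],[0,0.016,-0.04,0,0,0,0],[0,0.016,-0.04,0,0,0,0],[0,0.012,-0.03,0,0,0,0],[0,0.003,-0.01,0,0,0,0],[0,0,0,0,0,0,0],[0,0,0,0,0,0,0]]]'

```text
clock: 42.6
position: [640.9, -206.0, 168.9]
ee_rot: [-0.68, 0.734, 0.007, -0.006]
contact_force: [0.7, -0.4, -1.2]
gripper_width: 38.7
```

Run:
```python
from h import *
plan(*ledge_goal(-45,30));held(1)
```

```text
t 42.6 p [ 640.9 -206.   168.9] F [ 0.7 -0.4 -1.2] w 38.7 d [ -0.4  -2.8 -38.9]
 shift now-axes [ 0.0028 -0.0006  0.0389] dist 0.039
 turn [0.0191 0.0012 0.0266]  shift goal-axes [0.0028 0.0001 0.0389]
held tool-frame lo [-27.3 -19.2 -18.2] hi [ 26.5  18.7 -13.2] mid [ -0.4  -0.2 -15.7] n 10663
 top plane z=ax+by+c [ 1.5000e-02  3.0000e-03 -1.6743e+01]
```

drive_tool --moves '[[[0,0.003,0.001,0.012,0.019,0.001,0.027],[0,0,0,0.018,0,0,0],[0,0,0,0.01,0,0,0],[0,0,0,0,0,0,0]]]'

```text
clock: 43.05
position: [636.3, -206.8, 129.7]
ee_rot: [-0.671, 0.742, -0.0, 0.001]
contact_force: [-0.6, 0.5, -0.1]
gripper_width: 38.7
```

Run:
```python
from h import *
plan(*ledge_goal(-45,5));held(1)
```

```text
t 43.05 p [ 636.3 -206.8  129.7] F [-0.6  0.5 -0.1] w 38.7 d [  4.1  -2.  -24.7]
 shift now-axes [ 0.0016 -0.0043  0.0247] dist 0.0251
 turn [-0.0012  0.0006  0.0031]  shift goal-axes [ 0.0015 -0.0043  0.0247]
held tool-frame lo [-27.3 -18.4 -17.3] hi [ 26.4  19.5 -12.3] mid [ -0.5   0.6 -14.8] n 10645
 top plane z=ax+by+c [ 1.6000e-02  1.0000e-03 -1.5895e+01]
```

drive_tool --moves '[[[0,0.002,-0.004,0.008,0,0,0.003],[0,0,0,0.008,0,0,0],[0,0,0,0.003,0,0,0],[0,0,0,0,0,0,0]]]'

```text
clock: 43.5
position: [642.2, -209.4, 112.6]
ee_rot: [-0.67, 0.742, -0.003, 0.002]
contact_force: [0.4, -0.2, -2.5]
gripper_width: 38.9
```

Run:
```python
from h import *
plan(*ledge_goal(-45,6));held(1)
```

```text
t 43.5 p [ 642.2 -209.4  112.6] F [ 0.4 -0.2 -2.5] w 38.9 d [-1.7  0.6 -6.6]
 shift now-axes [-0.0004  0.0018  0.0066] dist 0.0069
 turn [-0.0067 -0.0001  0.0013]  shift goal-axes [-0.0004  0.0018  0.0066]
held tool-frame lo [-27.5 -18.8 -18. ] hi [ 26.3  19.1 -13. ] mid [ -0.6   0.1 -15.5] n 10664
 top plane z=ax+by+c [ 1.6000e-02  2.0000e-03 -1.6557e+01]
```

drive_tool --moves '[[[0,0,0.002,0.003,-0.006,0,0.001],[0,0,0,0.003,0,0,0],[0,0,0,0,0,0,0]]]'

```text
clock: 43.85
position: [640.5, -209.3, 106.9]
ee_rot: [-0.67, 0.742, -0.001, 0.0]
contact_force: [0.5, -0.1, -1.4]
gripper_width: 38.8
```

Run:
```python
from h import *
plan(*ledge_goal(-45,6))
```

```text
t 43.85 p [ 640.5 -209.3  106.9] F [ 0.5 -0.1 -1.4] w 38.8 d [-0.   0.5 -0.9]
 shift now-axes [-0.0005  0.0001  0.0009] dist 0.001
 turn [-0.0014 -0.0002  0.0002]  shift goal-axes [-0.0005  0.0001  0.0009]
```

drive_tool --moves '[[[0,0,0,0.0015,0,0,0],[0,0,0,0,0,0,0],[0.6,0,0,0,0,0,0],[0.6,0,0,0,0,0,0],[0.6,0,0,0,0,0,0],[0.6,0,0,-0.02,0,0,0],[0.6,0,0,-0.04,0,0,0],[0.6,-0.03,0,-0.04,0,0,0],[0.6,-0.04,0.01,-0.02,0,0,0],[0.6,-0.02,0,0,0,0,0],[0.6,0,0,0,0,0,0]]]'

```text
clock: 44.95
position: [640.3, -117.2, 231.2]
ee_rot: [-0.669, 0.743, -0.001, 0.001]
contact_force: [-0.5, 0.3, -0.2]
gripper_width: 51.0
```

Run:
```python
from h import *
ledge_check('w12'); im,d,c=grab('top','t12'); np.save('d12.npy',d);P=pts(d,c)
cv2.imwrite('pics/t12z.png',cv2.resize(im[120:320,160:440,::-1],None,fx=2.8,fy=2.8))
print('bar',rects((P[...,2]>25)&(P[...,2]<60),36,c,40,(170,275,205,290)), 'lid',rects((P[...,2]>3)&(P[...,2]<60),6,c,500,(150,275,200,300)))
plan([435,335,200],goal_rot(-84.4))
```

```text
ledge frame lo [-19.1 -70.6 119.9] hi [ 19.1 -16.7 124. ] mid [ -0.  -43.7 122. ]
ledge frame lo [72.  -7.4 36.4] hi [114.6  35.2  48. ] mid [93.3 13.9 42.2]
ledge frame lo [-19.3  18.6 119.7] hi [ 18.7  72.5 123.7] mid [ -0.3  45.6 121.7]
bar [(434.2, 332.0, 72.2, 16.0, -84.3, (np.float64(224.0), np.float64(247.0)))] lid [(433.4, 333.9, 296.5, 178.7, -84.7, (np.float64(225.0), np.float64(247.0)))]
t 45.05 p [ 640.1 -119.2  230.8] F [ 0.9  0.3 -0.4] w 50.9 d [-205.1  454.2  -30.8]
 shift now-axes [-0.4297  0.2526  0.0299] dist 0.4993
 turn [-0.0028 -0.0006 -0.205 ]  shift goal-axes [-0.4721  0.1598  0.0308]
```

View pics/w12.png

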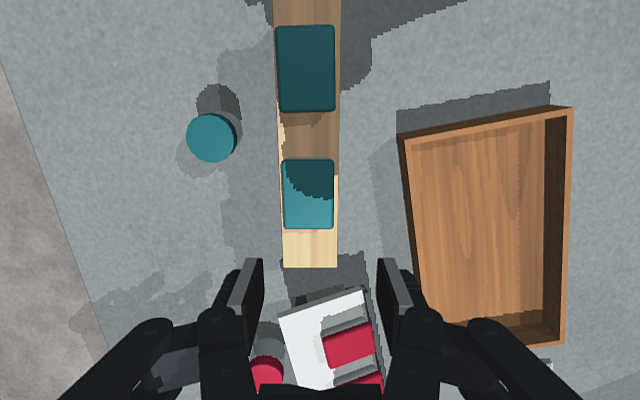

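View pics/t12z.png

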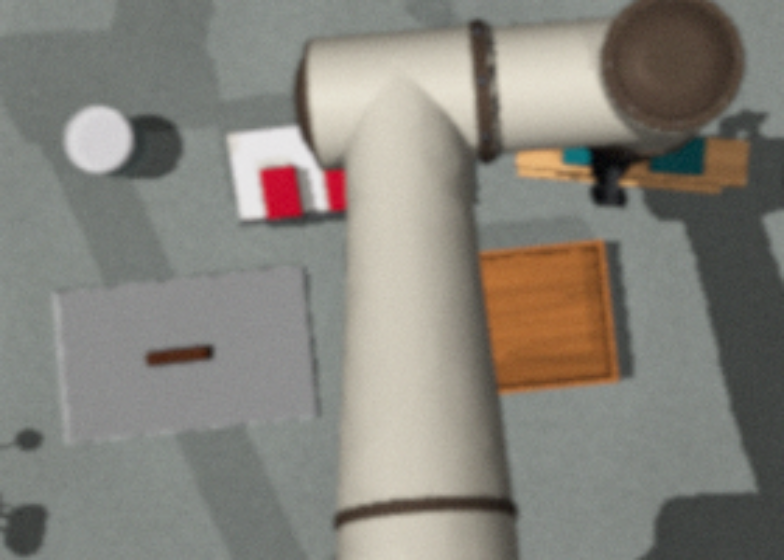

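Run:
```python
from h import *
z=np.load('w4.npz');c=list(cam('wrist'));c[3]=z['T'];Q=pts(z['d'],c).reshape(-1,3)
k=(Q[:,2]>36)&(Q[:,2]<44)&(abs(Q[:,0]-467)<100)&(abs(Q[:,1]+6)<160)
print(cv2.minAreaRect(Q[k,:2].astype(np.float32)),k.sum())
P=np.load('Pt3.npy').reshape(-1,3)
k=(P[:,2]>34)&(P[:,2]<46)&(abs(P[:,0]-467)<100)&(abs(P[:,1]+6)<160);print(cv2.minAreaRect(P[k,:2].astype(np.float32)),k.sum())
im=cv2.imread('pics/t3.png');hsv=cv2.cvtColor(im,cv2.COLOR_BGR2HSV);ct=cam('top')
print(rects((hsv[...,1]>90)&(hsv[...,0]<25)&(hsv[...,2]>90),40,ct,1000,(270,395,195,285)))
im=cv2.imread('pics/w4.png');hsv=cv2.cvtColor(im,cv2.COLOR_BGR2HSV)
print(rects((hsv[...,1]>80)&(hsv[...,0]<25),40,c,3000,(215,400,0,275)))
```

```text
((468.0476379394531, -8.999008178710938), (157.7057342529297, 274.9022521972656), 5.161882400512695) 5250
((467.089111328125, -9.988265991210938), (157.28353881835938, 274.57562255859375), 5.03352689743042) 564
[(466.9, -9.3, 277.2, 158.6, -84.7, (np.float64(331.0), np.float64(235.0)))]
[(467.9, -9.2, 273.5, 156.9, -84.9, (np.float64(312.0), np.float64(129.0)))]
```

drive_tool --moves '[[[0.6,0,0,0,0,0,-0.1],[0.6,0,0,0,0,0,-0.1],[0.6,-0.03,0.015,0,0,0,0],[0.6,-0.042,0.015,0,0,0,0],[0.6,-0.042,0.015,0,0,0,0],[0.6,-0.042,0.015,0,0,0,0],[0.6,-0.042,0.015,0,0,0,0],[0.6,-0.042,0.015,0,0,0,0],[0.6,-0.042,0.015,0,0,0,0],[0.6,-0.042,0.015,0,0,0,0],[0.6,-0.042,0.015,0,0,0,0],[0.6,-0.042,0.012,0,0,0,0],[0.6,-0.03,0.01,0,0,0,0],[0.6,-0.01,0,0,0,0,0],[0.6,0,0,0,0,0,0],[0.6,0,0,0,0,0,0]]]'

```text
clock: 46.65
position: [439.0, 309.1, 217.2]
ee_rot: [0.733, -0.681, -0.001, 0.01]
contact_force: [-0.4, 0.1, 0.7]
gripper_width: 51.4
```

Run:
```python
from h import *
im,d,c=grab('wrist','w13');P=pts(d,c)
print('bar',rects((P[...,2]>27)&(P[...,2]<45),36,c,100,None))
plan([435,334,60],goal_rot(-84.4))
im,d,c=grab('top','t13');P=pts(d,c)
cv2.imwrite('pics/t13z.png',cv2.resize(im[120:320,160:440,::-1],None,fx=2.8,fy=2.8))
```

```text
bar [(656.8, 399.3, 71.6, 41.0, -52.0, (np.float64(95.0), np.float64(243.0))), (435.2, 333.6, 70.2, 15.8, -84.4, (np.float64(318.0), np.float64(198.0))), (585.7, 216.9, 89.0, 2.9, -84.0, (np.float64(153.0), np.float64(56.0))), (604.5, 218.7, 90.0, 24.4, -84.5, (np.float64(134.0), np.float64(57.0)))]
t 46.7 p [439.1 308.8 217.2] F [-0.5  0.3  0.9] w 51.3 d [  -4.1   25.2 -157.2]
 shift now-axes [-0.0273 -0.0004  0.1569] dist 0.1592
 turn [ 0.0172 -0.0116 -0.0248]  shift goal-axes [-0.0255  0.0016  0.1572]
```

View pics/w13.png

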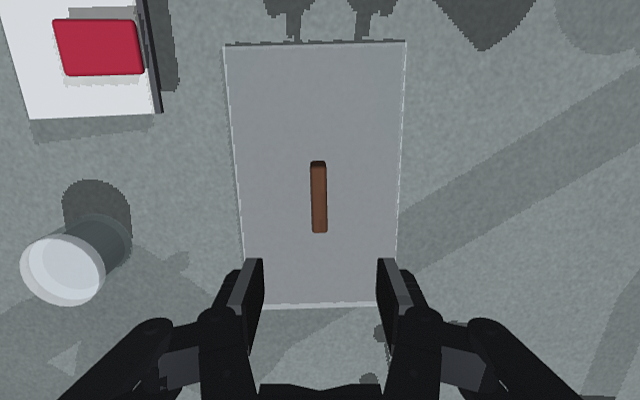

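View pics/t13z.png

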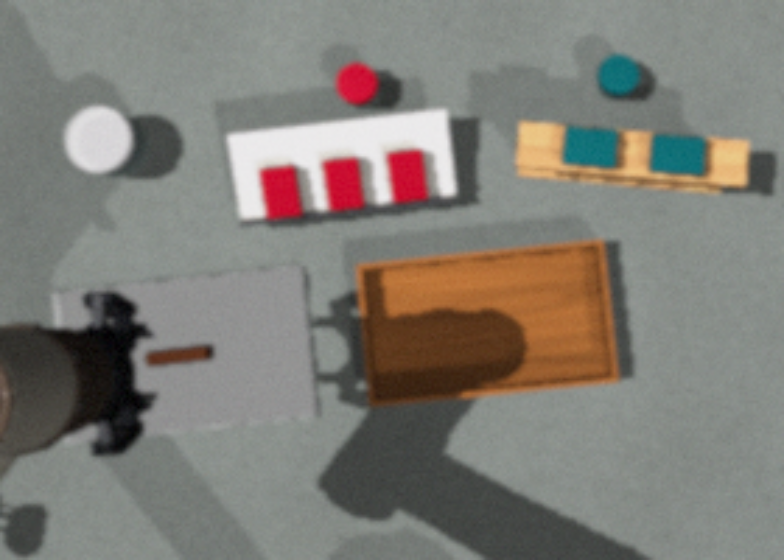

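Everything is in place and the box is empty. The bar is at (435.2, 333.6), yaw 5.6°. I'll fetch the lid.

drive_tool --moves '[[[0.6,-0.012,0,0.02,0.017,-0.012,-0.025],[0.6,-0.012,0,0.035,0,0,0],[0.6,0,0,0.04,0,0,0],[0.6,0,0,0.035,0,0,0],[0.6,0,0,0.015,0,0,0],[0.6,0,0,0,0,0,0]]]'

```text
clock: 47.35
position: [442.9, 327.2, 70.7]
ee_rot: [0.737, -0.676, 0.0, -0.004]
contact_force: [-0.2, -0.8, 0.4]
gripper_width: 51.3
```

Run:
```python
from h import *
plan([435.2,333.8,14],goal_rot(-84.4))
```

```text
t 47.35 p [442.9 327.2  70.7] F [-0.2 -0.8  0.4] w 51.3 d [ -7.7   6.6 -56.7]
 shift now-axes [-0.0069  0.0075  0.0566] dist 0.0576
 turn [-0.0064  0.005  -0.0112]  shift goal-axes [-0.0073  0.007   0.0567]
```

drive_tool --moves '[[[0.6,-0.007,0.008,0.01,-0.006,0.005,-0.011],[0.6,0,0,0,0,0,0]]]'

```text
clock: 47.55
position: [435.3, 333.0, 61.1]
ee_rot: [0.74, -0.673, 0.0, -0.001]
contact_force: [-0.1, 0.7, -0.1]
gripper_width: 51.6
```

Run:
```python
from h import *
plan([435.2,333.8,14],goal_rot(-84.4))
```

```text
t 47.55 p [435.3 333.   61.1] F [-0.1  0.7 -0.1] w 51.6 d [ -0.1   0.8 -47.1]
 shift now-axes [-0.0008  0.0001  0.0471] dist 0.0472
 turn [-0.0012  0.0006 -0.0021]  shift goal-axes [-0.0008  0.      0.0471]
```

drive_tool --moves '[[[0.6,0,0.001,0.015,0,0,0],[0.6,0,0.001,0.015,0,0,0],[0.6,0,0.001,0.01,0,0,0],[0.6,0,0,0,0,0,0]]]'

```text
clock: 47.95
position: [434.6, 336.1, 24.8]
ee_rot: [0.741, -0.672, 0.0, -0.006]
contact_force: [-0.9, -0.4, 1.3]
gripper_width: 51.6
```

Run:
```python
from h import *
plan([435.2,333.8,14],goal_rot(-84.4))
```

```text
t 47.95 p [434.6 336.1  24.8] F [-0.9 -0.4  1.3] w 51.6 d [  0.6  -2.3 -10.8]
 shift now-axes [ 0.0024 -0.0002  0.0108] dist 0.0111
 turn [-0.009   0.0081 -0.0002]  shift goal-axes [ 0.0023 -0.0003  0.0108]
```

drive_tool --moves '[[[0.6,0.002,0,0.006,-0.009,0.008,0],[0.6,0,0,0.004,0,0,0],[0.6,0,0,0,0,0,0]]]'

```text
clock: 48.25
position: [436.0, 335.3, 16.1]
ee_rot: [0.741, -0.672, -0.0, -0.002]
contact_force: [0.5, -0.4, -0.0]
gripper_width: 50.9
```

Run:
```python
from h import *
plan([435.2,333.8,14],goal_rot(-84.4))
```

```text
t 48.25 p [436.  335.3  16.1] F [ 0.5 -0.4 -0. ] w 50.9 d [-0.8 -1.5 -2.1]
 shift now-axes [0.0015 0.0009 0.0021] dist 0.0028
 turn [-0.0022  0.0022  0.0005]  shift goal-axes [0.0014 0.0009 0.0021]
```

Close and lift about 110 mm.

drive_tool --moves '[[[0.6,0.001,0.001,0.002,-0.002,0.002,0],[0,0,0,0,0,0,0],[0,0,0,0,0,0,0],[0,0,0,0,0,0,0],[0,0,0,0,0,0,0],[0,0,0,0,0,0,0],[0,0,0,0,0,0,0],[0,0,0,-0.01,0,0,0],[0,0,0,-0.025,0,0,0],[0,0,0,-0.03,0,0,0],[0,0,0,-0.03,0,0,0],[0,0,0,-0.02,0,0,0],[0,0,0,0,0,0,0]]]'

```text
clock: 49.55
position: [433.3, 332.1, 133.4]
ee_rot: [0.74, -0.672, -0.0, 0.003]
contact_force: [0.7, 0.1, -2.9]
gripper_width: 14.9
```

```bash
cat >> h.py <<'E'
def bartool():
    im,d,c=grab('wrist');P=pts(d,c);p,r=pose();Q=r.inv().apply((P-p).reshape(-1,3)).reshape(400,640,3)
    hsv=cv2.cvtColor(im,cv2.COLOR_RGB2HSV);m=(hsv[...,0]<20)&(hsv[...,1]>90)&(abs(Q)<60).all(-1)&(Q[...,2]<0)
    q=Q[m];print('bar n',len(q),'lo',np.percentile(q,2,0).round(1),'hi',np.percentile(q,98,0).round(1))
    t=q[q[:,2]<np.percentile(q[:,2],40)]; print(' top rect',cv2.minAreaRect(t[:,:2].astype(np.float32)))
E
python3 - <<'E'
from h import *
bartool();grab('wrist','w14')
plan([468,-9.1,120],goal_rot(-84.8))
E
```

```text
bar n 5837 lo [-32.4  -7.9 -23.9] hi [33.5  6.4 -4.5]
 top rect ((-1.0465888977050781, -0.758638858795166), (66.50762939453125, 14.2493314743042), 0.2504362165927887)
t 49.65 p [431.9 330.5 130.2] F [-0.  -0.7 -3.2] w 14.9 d [  36.1 -339.6  -10.2]
 shift now-axes [ 0.3414 -0.0036  0.0129] dist 0.3417
 turn [ 0.0098 -0.008   0.005 ]  shift goal-axes [ 0.3415 -0.0052  0.0102]
```

View pics/w14.png

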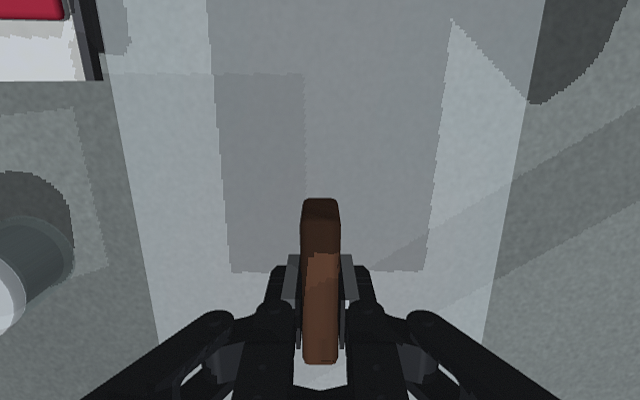

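drive_tool --moves '[[[0,0.02,0,-0.002,0.01,-0.008,0.005],[0,0.035,-0.001,0,0,0,0],[0,0.04,-0.001,0,0,0,0],[0,0.04,-0.001,0,0,0,0],[0,0.04,-0.001,0,0,0,0],[0,0.04,-0.001,0,0,0,0],[0,0.04,0,0,0,0,0],[0,0.035,0,0,0,0,0],[0,0.03,0,0,0,0,0],[0,0.015,0,0,0,0,0],[0,0,0,0,0,0,0],[0,0,0,0,0,0,0]]]'

```text
clock: 50.85
position: [454.2, -20.3, 113.6]
ee_rot: [0.737, -0.675, -0.009, 0.019]
contact_force: [-0.3, -0.8, -2.6]
gripper_width: 14.7
```

Run:
```python
from h import *
bartool()
plan([468,-9.1,80],goal_rot(-84.8))
```

```text
bar n 5783 lo [-32.1  -7.2 -22.4] hi [34.4  7.1 -4.5]
 top rect ((-0.12765884399414062, -0.1518115997314453), (14.080432891845703, 67.53533172607422), 89.79449462890625)
t 50.9 p [454.  -20.  113.5] F [-0.3  0.3 -3.6] w 14.6 d [ 14.   10.9 -33.5]
 shift now-axes [-0.0101 -0.0162  0.0327] dist 0.0379
 turn [ 0.0401 -0.0132 -0.002 ]  shift goal-axes [-0.0096 -0.0149  0.0335]
```

drive_tool --moves '[[[0,-0.008,-0.014,0.005,0.04,-0.013,-0.002],[0,0,0,0.012,0,0,0],[0,0,0,0.012,0,0,0],[0,0,0,0,0,0,0]]]'

```text
clock: 51.3
position: [466.9, -7.0, 81.7]
ee_rot: [0.74, -0.672, -0.0, 0.0]
contact_force: [-0.4, 0.3, -2.8]
gripper_width: 14.8
```

Run:
```python
from h import *
bartool()
plan([468,-9.1,54],goal_rot(-84.8))
```

```text
bar n 5836 lo [-32.2  -6.5 -21.6] hi [34.1  7.8 -4.7]
 top rect ((-0.21127700805664062, 0.6511716842651367), (14.393882751464844, 67.88041687011719), 89.6952896118164)
t 51.35 p [467.6  -6.9  82.5] F [ 0.6 -0.2 -3.2] w 14.4 d [  0.4  -2.2 -28.5]
 shift now-axes [ 0.0022 -0.0002  0.0285] dist 0.0286
 turn [-0.0012  0.0005  0.0058]  shift goal-axes [ 0.0022 -0.0002  0.0285]
```

drive_tool --moves '[[[0,0.002,0.001,0.008,0,0,0.006],[0,0,0.001,0.008,0,0,0],[0,0,0,0.004,0,0,0],[0,0,0,0,0,0,0]]]'

```text
clock: 51.75
position: [466.4, -8.0, 61.9]
ee_rot: [0.739, -0.674, 0.001, -0.001]
contact_force: [0.3, -0.7, -2.6]
gripper_width: 15.0
```

Run:
```python
from h import *
plan([468,-9,54],goal_rot(-84.8))
```

```text
t 51.75 p [466.4  -8.   61.9] F [ 0.3 -0.7 -2.6] w 15.0 d [ 1.6 -1.  -7.9]
 shift now-axes [ 0.0012 -0.0014  0.0079] dist 0.0082
 turn [-0.0032  0.0007  0.0016]  shift goal-axes [ 0.0012 -0.0015  0.0079]
```

drive_tool --moves '[[[0,0.001,-0.0015,0.003,-0.003,0.001,0.002],[0,0,0,0.002,0,0,0],[0,0,0,0,0,0,0]]]'

```text
clock: 52.05
position: [468.6, -8.9, 56.8]
ee_rot: [0.738, -0.675, 0.0, -0.0]
contact_force: [-0.7, 0.2, -2.4]
gripper_width: 14.8
```

Run:
```python
from h import *
plan([468,-9,54],goal_rot(-84.8))
```

```text
t 52.05 p [468.6  -8.9  56.8] F [-0.7  0.2 -2.4] w 14.8 d [-0.6 -0.1 -2.8]
 shift now-axes [0.     0.0006 0.0028] dist 0.0029
 turn [-0.0008 -0.0003 -0.0007]  shift goal-axes [0.     0.0006 0.0028]
```

drive_tool --moves '[[[0,0,0.0005,0.002,0,0,0],[0,0,0,0.001,0,0,0],[0,0,0,0,0,0,0]]]'

```text
clock: 52.35
position: [468.7, -8.9, 55.1]
ee_rot: [0.738, -0.674, 0.001, -0.001]
contact_force: [0.3, 0.9, -2.1]
gripper_width: 14.7
```

Run:
```python
from h import *
plan([468,-9,54],goal_rot(-84.8))
```

```text
t 52.35 p [468.7  -8.9  55.1] F [ 0.3  0.9 -2.1] w 14.7 d [-0.7 -0.1 -1.1]
 shift now-axes [0.0001 0.0007 0.0011] dist 0.0013
 turn [-0.0021 -0.0003 -0.0003]  shift goal-axes [0.0001 0.0007 0.0011]
```

drive_tool --moves '[[[0,0,0.001,0.0015,-0.002,0,0],[0,0,0,0.001,0,0,0],[0,0,0,0,0,0,0]]]'

```text
clock: 52.65
position: [468.7, -8.8, 55.1]
ee_rot: [0.739, -0.674, 0.001, -0.001]
contact_force: [-0.3, -0.3, -1.5]
gripper_width: 14.6
```

Run:
```python
from h import *
plan([468,-9,54],goal_rot(-84.8))
```

```text
t 52.65 p [468.7  -8.8  55.1] F [-0.3 -0.3 -1.5] w 14.6 d [-0.7 -0.2 -1.1]
 shift now-axes [0.0001 0.0008 0.0011] dist 0.0013
 turn [-0.0028 -0.0006  0.0008]  shift goal-axes [0.0001 0.0008 0.0011]
```

Downward motion has stopped, so the lid rests on the rim. Release, rise, and back away towards the start side.

drive_tool --moves '[[[0.6,0,0,0,0,0,0],[0.6,0,0,0,0,0,0],[0.6,0,0,0,0,0,0],[0.6,0,0,-0.02,0,0,0],[0.6,0,0,-0.03,0,0,0],[0.6,0,0,-0.04,0,0,0],[0.6,0,0,-0.04,0,0,0],[0.6,-0.02,0,-0.04,0,0,0],[0.6,-0.04,0,-0.01,0,0,0],[0.6,-0.045,0,0,0,0,0],[0.6,-0.045,0,0,0,0,0],[0.6,-0.045,0,0,0,0,0],[0.6,-0.045,0,0,0,0,0],[0.6,-0.045,0,0,0,0,0],[0.6,-0.045,0,0,0,0,0],[0.6,-0.03,0,0,0,0,0],[0.6,0,0,0,0,0,0]]]'

```text
clock: 54.35
position: [436.2, 364.3, 244.1]
ee_rot: [0.738, -0.675, 0.002, -0.005]
contact_force: [0.3, -0.3, -0.5]
gripper_width: 51.2
```

```bash
cat > fin.py <<'E'
from h import *
import sys
t=sys.argv[1]
plan([400,330,250])
im,d,c=grab('top','tf'+t);P=pts(d,c);Q=P.reshape(-1,3)
k=(Q[:,2]>41.5)&(Q[:,2]<50)&(abs(Q[:,0]-467)<110)&(abs(Q[:,1]+6)<170)
print('lid top',cv2.minAreaRect(Q[k,:2].astype(np.float32)),np.median(Q[k,2]))
m=(P[...,2]>66)&(P[...,2]<90)
print('bar',rects(m,76,c,30,(300,370,215,260)))
r,tl=masks(im)
print('red',*rects(r,60,c,30,(230,345,130,215)),sep='\n'); print('teal',*rects(tl,122,c,30,(335,440,130,200)),sep='\n')
cv2.imwrite('pics/tf%sz.png'%t,cv2.resize(im[110:310,170:490,::-1],None,fx=2.5,fy=2.5))
grab('side','sf'+t)
im,d,c=grab('wrist','wf'+t)
E
python3 fin.py 1
```

```text
t 54.35 p [436.2 364.3 244.1] F [ 0.3 -0.3 -0.5] w 51.2 d [-36.2 -34.3   5.9]
 shift now-axes [ 0.0309  0.039  -0.0064] dist 0.0502
lid top ((486.5030212402344, -20.52142333984375), (193.4722137451172, 296.17999267578125), 4.542343616485596) 45.50015973179029
bar [(500.0, -22.9, 67.2, 15.4, -84.4, (np.float64(338.0), np.float64(224.0)))]
red
(611.0, 213.2, 56.3, 37.2, 8.0, (np.float64(260.0), np.float64(189.0)))
(619.2, 144.5, 55.3, 36.8, 6.8, (np.float64(282.0), np.float64(186.0)))
(626.8, 74.6, 55.5, 36.4, 6.6, (np.float64(305.0), np.float64(183.0)))
(730.3, 130.0, 43.2, 40.3, 89.1, (np.float64(287.0), np.float64(150.0)))
teal
(639.7, -206.9, 51.2, 36.6, 83.9, (np.float64(402.0), np.float64(175.0)))
(648.9, -117.7, 48.8, 34.7, 89.1, (np.float64(371.0), np.float64(172.0)))
(722.3, -149.2, 40.3, 37.8, 89.0, (np.float64(381.0), np.float64(147.0)))
```

View pics/tf1z.png

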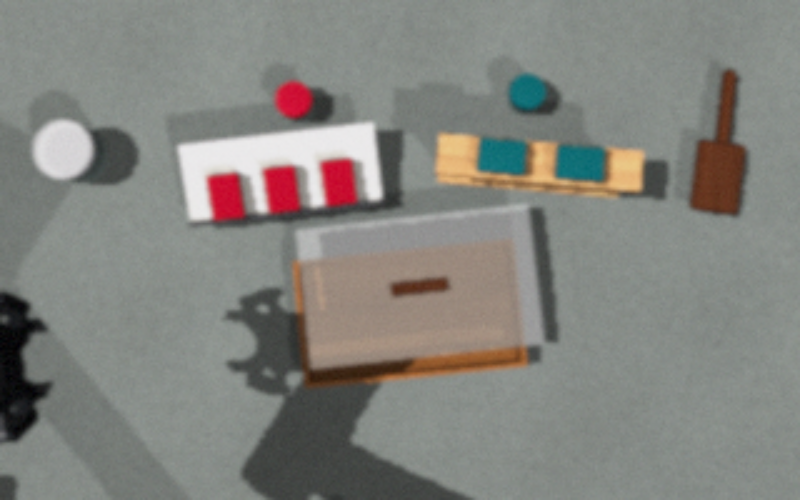

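View pics/sf1.png

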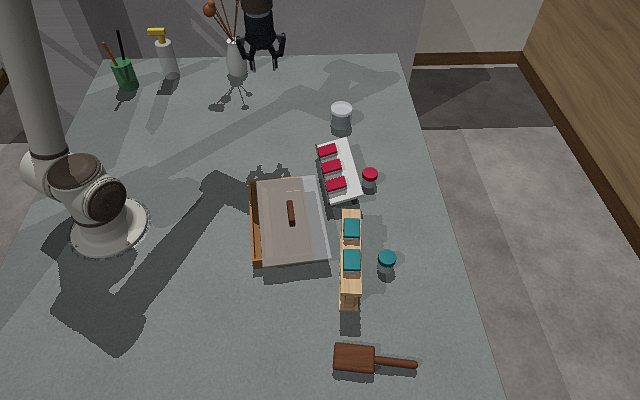

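The lid has been knocked about 35 mm aside. In the top view the bar is now at (500, −23), and the lid still lies on the rim. I'll fetch it and put it right.

drive_tool --moves '[[[0.6,0.03,0,0,0,0,0],[0.6,0.042,-0.003,0,0,0,0],[0.6,0.042,-0.003,0,0,0,0],[0.6,0.042,-0.003,0,0,0,0],[0.6,0.042,-0.003,0,0,0,0],[0.6,0.042,-0.003,0,0,0,0],[0.6,0.042,-0.003,0,0,0,0],[0.6,0.042,-0.003,0,0,0,0],[0.6,0.03,-0.003,0,0,0,0],[0.6,0.01,0,0,0,0,0],[0.6,0,0,0,0,0,0],[0.6,0,0,0,0,0,0]]]'

```text
clock: 55.7
position: [485.7, -28.1, 246.5]
ee_rot: [0.731, -0.683, 0.004, -0.007]
contact_force: [0.3, -0.1, 0.9]
gripper_width: 51.0
```

Run:
```python
from h import *
im,d,c=grab('wrist','w15');P=pts(d,c)
print('bar',rects((P[...,2]>66)&(P[...,2]<90)&(abs(P[...,1]+20)<60),76,c,150))
Q=P.reshape(-1,3);k=(Q[:,2]>42.5)&(Q[:,2]<49)&(abs(Q[:,0]-490)<100)&(abs(Q[:,1]+20)<170)
print('lid',cv2.minAreaRect(Q[k,:2].astype(np.float32)),np.median(Q[k,2]))
plan([500.5,-23.5,110],goal_rot(-84.4))
```

```text
bar [(500.7, -23.4, 69.5, 16.1, -84.4, (np.float64(306.0), np.float64(177.0)))]
lid ((489.6627197265625, -22.804061889648438), (194.9098358154297, 289.7445983886719), 5.215207576751709) 46.057514327874514
t 55.75 p [485.8 -27.7 246.5] F [ 0.  -0.3  0.7] w 51.2 d [  14.7    4.2 -136.5]
 shift now-axes [-0.0027 -0.013   0.1367] dist 0.1373
 turn [-0.0149  0.0037 -0.0292]  shift goal-axes [-0.0028 -0.0151  0.1365]
```

View pics/w15.png

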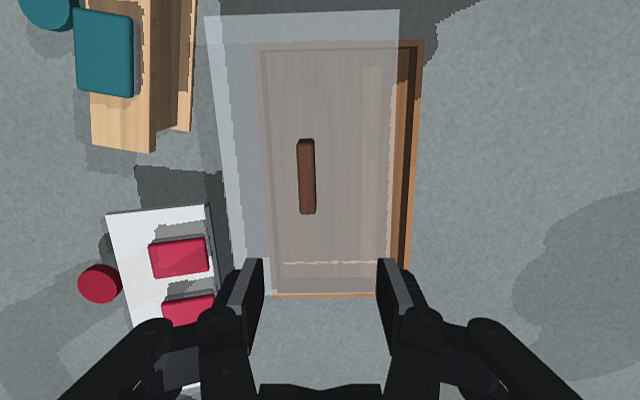

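drive_tool --moves '[[[0.6,-0.003,-0.013,0.02,-0.015,0.004,-0.029],[0.6,0,0,0.03,0,0,0],[0.6,0,0,0.035,0,0,0],[0.6,0,0,0.03,0,0,0],[0.6,0,0,0.015,0,0,0],[0.6,0,0,0,0,0,0]]]'

```text
clock: 56.35
position: [501.2, -16.0, 114.8]
ee_rot: [0.745, -0.667, 0.002, -0.003]
contact_force: [-0.4, 0.2, 0.4]
gripper_width: 51.4
```

Run:
```python
from h import *
plan([500.7,-23.4,55],goal_rot(-84.4))
```

```text
t 56.35 p [501.2 -16.  114.8] F [-0.4  0.2  0.4] w 51.4 d [ -0.5  -7.4 -59.8]
 shift now-axes [0.0073 0.0017 0.0598] dist 0.0603
 turn [-0.0068  0.0006  0.0129]  shift goal-axes [0.0073 0.0012 0.0598]
```

drive_tool --moves '[[[0.6,0.007,0.001,0.012,-0.007,0.001,0.013],[0.6,0,0.001,0.018,0,0,0],[0.6,0,0.001,0.01,0,0,0],[0.6,0,0,0,0,0,0]]]'

```text
clock: 56.75
position: [501.5, -21.4, 75.4]
ee_rot: [0.742, -0.671, 0.002, -0.002]
contact_force: [-0.4, 0.7, 0.2]
gripper_width: 51.5
```

Run:
```python
from h import *
plan([500.7,-23.4,55],goal_rot(-84.4))
```

```text
t 56.75 p [501.5 -21.4  75.4] F [-0.4  0.7  0.2] w 51.5 d [ -0.8  -2.  -20.4]
 shift now-axes [0.0019 0.0011 0.0204] dist 0.0205
 turn [-0.0049 -0.0001  0.0029]  shift goal-axes [0.0019 0.001  0.0204]
```

drive_tool --moves '[[[0.6,0.002,0.001,0.008,-0.005,0,0.003],[0.6,0,0.001,0.008,0,0,0],[0.6,0,0,0.002,0,0,0],[0.6,0,0,0,0,0,0]]]'

```text
clock: 57.15
position: [501.2, -23.5, 57.7]
ee_rot: [0.741, -0.672, 0.001, -0.001]
contact_force: [-0.9, -0.6, 0.7]
gripper_width: 51.1
```

Run:
```python
from h import *
plan([500.7,-23.4,55],goal_rot(-84.4))
```

```text
t 57.15 p [501.2 -23.5  57.7] F [-0.9 -0.6  0.7] w 51.1 d [-0.5  0.1 -2.7]
 shift now-axes [-0.0002  0.0005  0.0027] dist 0.0028
 turn [-0.0034  0.0002 -0.0002]  shift goal-axes [-0.0002  0.0005  0.0027]
```

drive_tool --moves '[[[0.6,0,0.0005,0.003,-0.003,0,0],[0,0,0,0,0,0,0],[0,0,0,0,0,0,0],[0,0,0,0,0,0,0],[0,0,0,0,0,0,0],[0,0,0,0,0,0,0],[0,0,0,0,0,0,0],[0,0,0,-0.01,0,0,0],[0,0,0,-0.015,0,0,0],[0,0,0,-0.01,0,0,0],[0,0,0,0,0,0,0]]]'

```text
clock: 58.25
position: [499.7, -23.7, 91.5]
ee_rot: [0.74, -0.672, -0.001, 0.001]
contact_force: [0.3, 0.0, -2.1]
gripper_width: 14.6
```

Run:
```python
from h import *
bartool()
plan([468,-9,75],goal_rot(-84.8))
```

```text
bar n 5736 lo [-32.9  -7.6 -22.5] hi [33.2  6.7 -4.5]
 top rect ((-0.776336669921875, -0.3596200942993164), (14.146075248718262, 67.78231048583984), 89.73416900634766)
t 58.3 p [499.2 -23.8  90.8] F [-0.4 -0.4 -2.8] w 14.7 d [-31.2  14.8 -15.8]
 shift now-axes [-0.0177  0.0296  0.0159] dist 0.038
 turn [0.003  0.0004 0.0058]  shift goal-axes [-0.0175  0.0298  0.0158]
```

drive_tool --moves '[[[0,-0.008,0.012,0,0.003,0,0.006],[0,-0.009,0.015,0.003,0,0,0],[0,0,0.002,0.008,0,0,0],[0,0,0,0,0,0,0]]]'

```text
clock: 58.7
position: [467.0, -9.5, 78.1]
ee_rot: [0.738, -0.675, -0.001, 0.0]
contact_force: [-0.6, 0.0, -3.1]
gripper_width: 14.6
```

Run:
```python
from h import *
bartool()
plan([468,-9,55],goal_rot(-84.8))
```

```text
bar n 5763 lo [-32.9  -6.6 -21.4] hi [33.1  7.7 -4.6]
 top rect ((-0.8567161560058594, 0.45974302291870117), (14.257038116455078, 67.62149047851562), 89.86981201171875)
t 58.75 p [467.5  -9.5  78.5] F [ 0.2 -0.1 -2.3] w 14.3 d [  0.5   0.5 -23.5]
 shift now-axes [-0.0005 -0.0005  0.0235] dist 0.0236
 turn [ 0.0011  0.0006 -0.0017]  shift goal-axes [-0.0005 -0.0005  0.0235]
```

drive_tool --moves '[[[0,0,0,0.008,0.001,0,-0.002],[0,0,0,0.008,0,0,0],[0,0,0,0.002,0,0,0],[0,0,0,0,0,0,0]]]'

```text
clock: 59.15
position: [469.4, -9.9, 58.5]
ee_rot: [0.738, -0.674, 0.0, -0.0]
contact_force: [0.1, 0.1, -3.2]
gripper_width: 14.7
```

Run:
```python
from h import *
plan([468,-9,55],goal_rot(-84.8))
```

```text
t 59.15 p [469.4  -9.9  58.5] F [ 0.1  0.1 -3.2] w 14.7 d [-1.4  0.9 -3.5]
 shift now-axes [-0.001   0.0013  0.0035] dist 0.0038
 turn [-0.0005  0.0003 -0.0004]  shift goal-axes [-0.001   0.0013  0.0035]
```

drive_tool --moves '[[[0,-0.001,0.0015,0.0015,0,0,0],[0,0,0,0.0015,0,0,0],[0,0,0,0.0015,0,0,0],[0,0,0,0.001,0,0,0],[0,0,0,0,0,0,0]]]'

```text
clock: 59.65
position: [468.3, -8.9, 55.7]
ee_rot: [0.739, -0.674, 0.001, -0.001]
contact_force: [0.1, -0.1, -3.7]
gripper_width: 14.9
```

Run:
```python
from h import *
plan([468,-9,55],goal_rot(-84.8))
```

```text
t 59.65 p [468.3  -8.9  55.7] F [ 0.1 -0.1 -3.7] w 14.9 d [-0.3 -0.1 -0.7]
 shift now-axes [0.     0.0003 0.0007] dist 0.0008
 turn [-0.0017 -0.0003  0.0007]  shift goal-axes [0.     0.0003 0.0007]
```

drive_tool --moves '[[[0,0,0,0.002,0,0,0],[0,0,0,0.0015,0,0,0],[0,0,0,0.001,0,0,0],[0,0,0,0,0,0,0]]]'

```text
clock: 60.05
position: [468.8, -8.8, 55.5]
ee_rot: [0.739, -0.673, 0.001, -0.001]
contact_force: [-0.0, 0.1, -2.7]
gripper_width: 14.6
```

Run:
```python
from h import *
plan([468,-9,54],goal_rot(-84.8));bartool()
```

```text
t 60.05 p [468.8  -8.8  55.5] F [-0.   0.1 -2.7] w 14.6 d [-0.8 -0.2 -1.5]
 shift now-axes [0.0002 0.0008 0.0015] dist 0.0017
 turn [-0.0031 -0.0011  0.0025]  shift goal-axes [0.0002 0.0008 0.0015]
bar n 5777 lo [-33.   -7.1 -21.9] hi [33.1  7.3 -4.3]
 top rect ((-0.7021865844726562, 0.041280269622802734), (14.381991386413574, 67.88739013671875), 89.93838500976562)
```

drive_tool --moves '[[[0,0,0.0005,0.003,-0.002,0,0.002],[0,0,0,0.002,0,0,0]]]'

```text
clock: 60.3
position: [468.9, -8.8, 55.3]
ee_rot: [0.74, -0.673, 0.001, 0.001]
contact_force: [-6.0, 2.3, 16.2]
gripper_width: 14.5
```

drive_tool --moves '[[[0.6,0,0,0,0,0,0],[0.6,0,0,0,0,0,0],[0.6,0,0,0,0,0,0],[0.6,0,0,-0.02,0,0,0],[0.6,0,0,-0.03,0,0,0],[0.6,0,0,-0.04,0,0,0],[0.6,0,0,-0.04,0,0,0],[0.6,-0.02,0,-0.04,0,0,0],[0.6,-0.04,0,-0.01,0,0,0],[0.6,-0.045,0,0,0,0,0],[0.6,-0.045,0,0,0,0,0],[0.6,-0.045,0,0,0,0,0],[0.6,-0.045,0,0,0,0,0],[0.6,-0.045,0,0,0,0,0],[0.6,-0.045,0,0,0,0,0],[0.6,-0.03,0,0,0,0,0],[0.6,0,0,0,0,0,0],[0.6,0,0,0,0,0,0]]]'

```text
clock: 62.1
position: [436.4, 365.6, 236.3]
ee_rot: [0.739, -0.674, 0.002, 0.001]
contact_force: [-0.7, 0.6, 0.2]
gripper_width: 51.2
```

```bash
python3 fin.py 2
```

```text
t 62.1 p [436.4 365.6 236.3] F [-0.7  0.6  0.2] w 51.2 d [-36.4 -35.6  13.7]
 shift now-axes [ 0.0321  0.0395 -0.0136] dist 0.0527
lid top ((467.55780029296875, -8.050949096679688), (172.1452178955078, 288.07794189453125), 5.431128978729248) 45.64857247798
bar [(467.9, -7.6, 67.0, 15.9, -85.0, (np.float64(333.0), np.float64(235.0)))]
red
(611.0, 213.0, 56.8, 36.8, 9.3, (np.float64(260.0), np.float64(189.0)))
(619.0, 144.7, 56.0, 36.8, 7.8, (np.float64(282.0), np.float64(186.0)))
(626.8, 74.6, 55.5, 36.4, 6.6, (np.float64(305.0), np.float64(183.0)))
(730.3, 130.0, 43.1, 40.3, 89.1, (np.float64(287.0), np.float64(150.0)))
teal
(639.6, -206.8, 51.0, 36.8, 83.9, (np.float64(402.0), np.float64(175.0)))
(648.9, -117.7, 48.8, 34.7, 89.1, (np.float64(371.0), np.float64(172.0)))
(722.3, -149.2, 40.3, 37.8, 89.0, (np.float64(381.0), np.float64(147.0)))
```

View pics/tf2z.png

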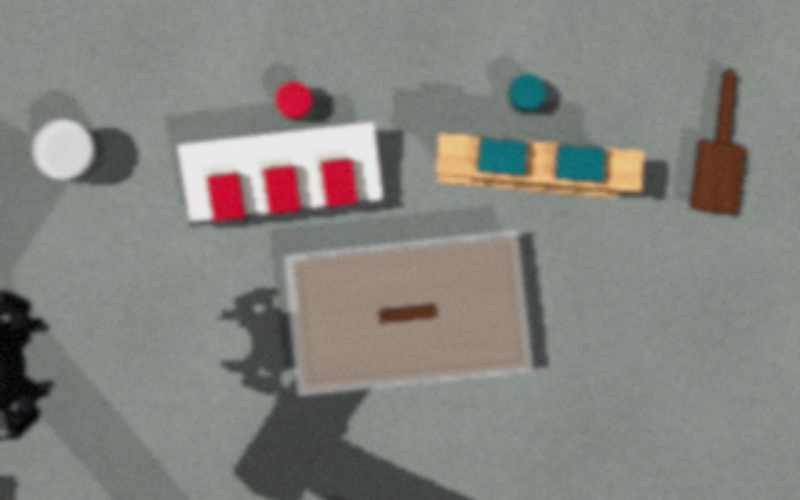

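View pics/sf2.png

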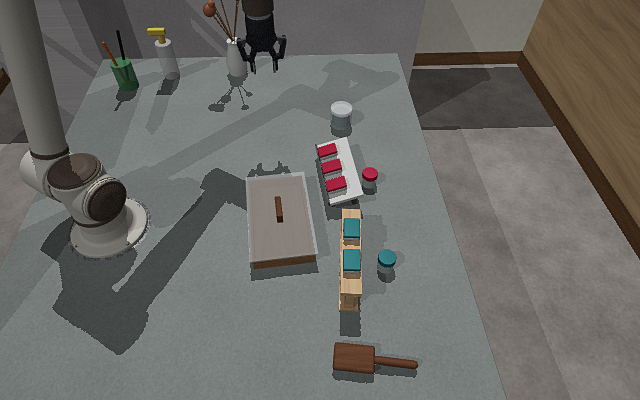

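The lid is square on the box: its outline measures 172 × 288 mm, centred within about 2 mm of the box. The tins, pots, jar and brush are in place. Handing in.

```bash
python3 -c "
from bench import arm
print(arm.job_done())"
```

```text
the job is handed in; nothing more can be done
None
```

The job is handed in at about 62 s on the clock, with the lid back on the empty box and all five tins out on their matching displays.

- **Tins:** Five were in the box. The three red tins lie flat on the sloped board in front of the red pot, and the two teal tins lie flat on the oak ledge in front of the teal pot. Wrist-camera checks put the teal tins within 0.3 mm of the ledge's centreline. The red tins are evenly spaced, with their lower ends 3–5 mm short of the lip.
- **Lid:** It was laid flat on the counter clear of the box while the tins came out, then put back. After I first put it back, it was knocked about 35 mm aside, so I picked it up again and recentred it.
- **Last checks:** The final top view shows the lid level on the rim. It is within about 2 mm and 0.5° of the box as measured in the same view. The tins had not moved. The pots, jar and brush look unmoved in the final top and side pictures.
- **Not as planned:** The first red tin was gripped too high at first, so I let go and gripped it again. When I set the lid down for the last time, it pressed on the rim with about 16 N. No check failed at the end.

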